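# Roll a round post offcut into the measuring groove and set it against the stop

## Robot

A 6-joint arm with a two-finger parallel gripper is mounted at the origin on the work surface. World frame = base frame: x ahead of the robot, y to its left, z up, the work surface at z = 0. Lengths are in m, angles in degrees, forces in N, time in s.
With the tool pointing down it reaches from about 0.375 to 0.9 m from the base axis. Payload 3.1 kg.
Tool frame: the origin (TCP) lies on the centre line of the jaws, within the pads' length; the fingertips stand 8 mm ahead of it and the grasp point (between the pads) lies 11 mm behind it; y points along the fingers, x is the direction in which the jaws open and shut, and the axes are right-handed (so a half turn about y gives the same grasp; the last joint's range is limited). The gripper opens to 87 mm and grips with 3 to 60 N. Pads are 19 mm wide; open, the fingers measure 117 mm over their backs; the gripper's body (75 mm by 190 mm) begins 51 mm behind the grasp point.
Start: joints at [-74.456, 30.224, 82.088, -0, 67.689, -10.227], TCP at [0.272, -0.563, 0.206] pointing down, gripper open.
Joint ranges: [-176.69, 176.69], [-43.24, 126.21], [12.49, 139.97], [-82, 262], [0, 151.66], [-163.58, 163.58]. Speed limits (degrees/s): [159.86, 159.86, 180, 180, 180, 180].

## Interface

Orientations are given as a 3x3 rotation matrix whose columns are the frame's x, y, z axes.
In Python, from rig import read_state, imaging, job, spotter gives the robot as it stands.
- The arm moves only by the tool apply_moves, never from a script. Its argument "steps" is a list of rows, each an object of numbers: "x", "y", "z": the shift along the world's x, y, z in mm; "spin": the turn about the world's z in rad. In form: [{"x": .., "y": .., "z": .., "spin": ..}, ...]. A call has 1 to 12 rows; each row shifts and turns the pose as measured when the row begins; what a row does not reach is not made up. A row lasts 1/10 s, in which the tool goes at most 50 mm and 8.59 degrees, less where a joint would pass 70% of its speed; a pose out of reach is approached as far as the arm can. A call is refused whole if a number of a shift passes 50 or a number of a turn 0.15, either way. A call with a gripper value outside its range is refused whole. "grip" is the finger opening in mm, from 0 to 87, set as the call begins (left out, the last holds). The fingers move at their own pace and stop on an object; the grip force is fixed at half the most. Time passes only in rows, so rows that do not move let the fingers close. It gives the time, the measured TCP pose, the force and the opening at its end, in the units of the state.
- read_state(): the state, without advancing time (a new reading comes with each control period).
- imaging.capture(name): name is "side" or "top"; returns the picture (384x512x3 uint8, red, green, blue); there is no depth.
- imaging.camera_params(name): a dict with "fov_y" (degrees; the focal length in pixels is half the picture's height over the tangent of half this angle, whatever the lens; pixels are square), "cx", "cy" (the principal point, pixels), "dist" ([k1, k2, p1, p2, k3] as OpenCV has them; the pictures are not rectified), "R" (3x3) and "t" (3): a world point X has camera coordinates R X + t. Camera axes: x right, y down, z forward; pixel columns grow to the right and rows downward; lengths in m; the calibration is good to about 2 mm. A picture is of the moment at which its call begins. camera_params takes no time and is no camera call.
- job.hand_in(): hands the job in, once; it reports no verdict.
Trained networks look in the newest picture that a camera, given by its name, has taken for a name from the list of things; names that differ only in an ending like _2 or _b are one class to them, and where a whole thing is asked for, a point or a joint stands for the part that bears it (a point fixed in the world has none). Each returns a list of dicts, best first, with "score" (0 to 1); they miss things now and then, are a little off and sometimes report something else, mostly with a low value. They report only what shows in the picture. A call takes as long as a camera call. They do not tell look-alikes from the thing itself.
- spotter.cut_out(name, camera): "mask" (384x512 bool, what is visible of it) and "rect" ([left, top, width, height] in pixels, round what is visible of it).
The state is a dict: "time_s": time; "joint_positions": joint angles; "qvel": joint speeds; "tau": joint torques, N m; "position": TCP position; "tcp_rot": TCP orientation; "force": force on the tool from outside, world axes, zero at the start; "moment": the same for the moment, N m; "opening": opening from 0.0 (shut) to 1.0 (fully open).
Only numpy, scipy, OpenCV 4.12 (cv2) and the standard library are available. Lean on these libraries where they do the work, as an engineer would, in place of code of your own. Each camera call takes 0.05 s, during which the arm holds its last target.

## Task

On the counter of the hardware shop, get the thick round timber offcut ready for measuring: roll it out of its resting groove and along the measuring board by pushing on its top with the fingers, gently and without letting it run or lifting it, until it settles into the measuring groove along the middle of the board. Then push it endways along the groove, gently, until its end is flush against the metal end stop, and leave it lying there. Leave the tin that stands on the board and the other things on the counter alone.

Things in the scene. Friction and masses are not known exactly. Their poses are not given: they have to be found in the camera images.
- board: Plywood measuring board, fixed flat on the counter, 250 mm along its x, 395 mm along its y. Origin: centre of its underside; z up, x away from the robot (yaw within 0.2 rad). Flat top 18 mm above the counter. Three grooves along x, all 10 mm deep: the measuring groove in the middle (y = 0), and a resting groove on either side, 40 mm wide, centred at y = -100 and +100 mm.
- groove (a point): Middle of the measuring groove, level with the board's top; axes as the board. 30 mm wide, square-edged, runs the board's whole x, black line on its floor, end stop at its far end. The offcut sinks in when its centre comes over an edge; settled, it rests on both edges, axis along the groove, its centre over the groove's middle and 60.4 mm above the counter.
- stop (a point): Centre of the face, towards the robot, of the end stop: an aluminium block fixed to the board, 70 mm wide, top 78 mm above the counter. The face is 100 mm in board x from the board's origin. The offcut meets it when its centre is 75 mm in front of it (board x = +25 mm).
- post: Solid round timber offcut lying down, 90 mm diameter, 150 mm long, 0.51 to 0.9 kg. Origin: its centre; x: its axis; y, z turn as it rolls. Starts in either resting groove, at board x -25 to 0 mm, centre 58.3 mm above the counter: it must climb 4.7 mm over the groove's edge, then its centre is 63 mm up. Until it is in the measuring groove touch only its upper part (fingertips above 80 mm).
- post_near (a point): Centre of the offcut's end face nearer the robot. Friction about 0.5 to 0.7. 8 to 13 N down on its top while moving sideways roll it out and along (rise with it); over 20 N is rough, over 0.3 m/s is letting it run. Fingers that do not slip on its top go twice as fast as its centre, so it takes several strokes. Left alone on the flat it stays put. 3 to 7 N slide it endways.
- tin: Small closed tin, 60 mm diameter, 65 mm high, 0.3 kg, standing loose on the board on the other side of the groove from the offcut, 100 mm from the middle groove. Origin: centre of its underside. A bystander: leave it standing where it is.
- driver: Screwdriver lying on the counter left of the board. A bystander.
- spanner: Steel spanner lying on the counter right of the board. A bystander.
- tape: Roll of grey tape lying flat, 100 mm across, 24 mm high, left of the board. A bystander.
- coupling: Short copper pipe coupling standing on end, 44 mm across, 45 mm high, right of the board. A bystander.
Things that resemble listed ones, but are neither listed nor needed, are in the scene too. Leave any green or turquoise look-alike of the post alone.

How it is judged (in metres and radians):
On the way, in this order (a step that is already met when the one before it is completed fails the run):
1. the offcut has rolled out of its resting groove, through more than 60 degrees (angle between post's own z axis and vertical above 1.05 rad and height (world z) of post above 0.055 m).
2. the offcut lies in the groove, not yet against the end stop (y of post in the frame of board between -0.005 and 0.005 m and z of post in the frame of board below 0.0622 m and angle between the x axis of post and the x axis of board, either way round below 0.05 rad and x of post in the frame of board below 0.02 m), for 0.2 s.
At the end, for the whole second after the job is handed in: The offcut lies in the groove (centre within 5 mm of the groove's middle line, sunk in to rest on both edges, axis within 0.05 rad of the groove) with its end flush against the end stop (gap under 3.5 mm), at rest, and the tin has not been moved by more than 12 mm (y of post in the frame of board between -0.005 and 0.005 m and z of post in the frame of board below 0.0622 m and angle between the x axis of post and the x axis of board, either way round below 0.05 rad and x of post in the frame of board between 0.0215 and 0.027 m and linear speed of post below 0.01 m/s and distance of tin from where it was at the start of the episode below 0.012 m); the robot touches nothing.
It fails at once if fingers pressed on the offcut with more than 20 N (contact force between the fingers and post above 20 N).
It fails at once if the offcut was lifted or has fallen off the board (height (world z) of post above 0.08 m or height (world z) of post below 0.05 m).
It fails at once if the offcut was let run (faster than 0.3 m/s) (linear speed of post above 0.3 m/s).
It fails at once if the offcut was pushed low on its side instead of on its top while out of the groove (contact force between the fingers and post above 1 N and height (world z) of the grasp point below 0.092 m and not (y of post in the frame of board between -0.008 and 0.008 m)).
It fails at once if the tin or another bystander was disturbed (distance of tin from where it was at the start of the episode above 0.012 m or distance of any of driver, spanner, tape, coupling from where it was at the start of the episode above 0.02 m or angle between tin's own z axis and vertical above 0.3 rad).
It also fails if it takes over 72 s, if anything falls off the work surface, if the arm or the gripper's body presses on something with over 40 N, if the wrist force passes 120 N, or if a joint passes its speed limit or range.

## Working session

There is one attempt and no reset: what is moved stays moved. The work goes in short steps, Python scripts to look and compute and a tool call to move; the robot and the scene stay as the last step left them, time stands still between calls to the robot, and variables do not carry over. Pictures are saved under pics/ and viewed, and the job is handed in when it is done.

Besides the shell and the picture viewer there is one more tool, called after ">>>" by a JSON object that holds its "api" and its "payload", one argument or row to a line. apply_moves: Moves the arm, as the interface text tells. Its arguments: {"type":"object","properties":{"steps":{"type":"array"},"grip":{"type":"number"}},"required":["steps"]}

```bash
mkdir -p pics; ls
python3 - <<'E'
from rig import read_state, imaging
import cv2
s=read_state(); print(s)
for n in ("side","top"):
    im=imaging.capture(n); cv2.imwrite(f"pics/{n}0.png",im[:,:,::-1]); print(n,imaging.camera_params(n))
E
```

```text
pics
{'time_s': 0.0, 'joint_positions': array([-7.44568978e+01,  3.02799742e+01,  8.21570369e+01,  8.39331610e-04,
        6.76874977e+01, -1.02265684e+01]), 'qvel': array([-0.00226322, -0.01210479, -0.02964399, -0.03298512,  0.07252289,
       -0.04344434]), 'tau': array([-4.87167181e-04, -4.40047753e+01, -1.76590812e+01,  6.33016555e-02,
        5.80989977e-02, -1.60071390e-04]), 'position': array([ 0.27155058, -0.56207483,  0.20495724]), 'tcp_rot': array([[ 4.34748827e-01, -5.69250575e-04,  9.00551572e-01],
       [-9.00549218e-01,  2.09724633e-03,  4.34749016e-01],
       [-2.13615960e-03, -9.99997639e-01,  3.99137220e-04]]), 'force': array([-1.24406399, -0.54980319, -0.0494844 ]), 'moment': array([-0.02914322, -0.03731039, -0.04126719]), 'opening': 0.999096012653109}
side {'fov_y': 42.8838412107878, 'cx': 265.51282247633134, 'cy': 186.90160749415182, 'dist': array([-0.08932623,  0.        ,  0.        ,  0.        ,  0.        ]), 'R': array([[ 0.94056161, -0.33899772, -0.02060109],
       [-0.24541255, -0.63646962, -0.73121755],
       [ 0.23476911,  0.69281092, -0.68183318]]), 't': array([-0.42160939,  0.15846376,  1.4991918 ])}
top {'fov_y': 51.21303189798256, 'cx': 248.98862252216884, 'cy': 192.7189840891842, 'dist': array([0.02850098, 0.        , 0.        , 0.        , 0.        ]), 'R': array([[-0.02189387, -0.99974058, -0.00627891],
       [-0.98588189,  0.02263235, -0.16590563],
       [ 0.1660047 ,  0.00255795, -0.98612164]]), 't': array([-0.00291796,  0.45436275,  1.25556993])}
```

View pics/side0.png

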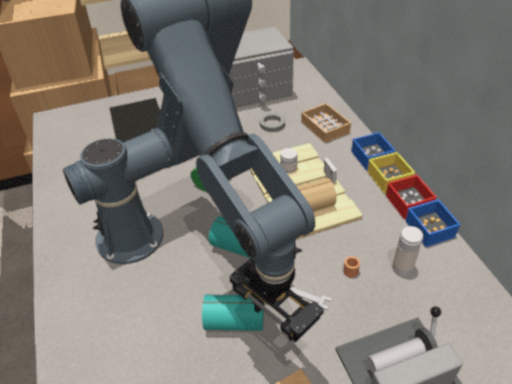

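View pics/top0.png

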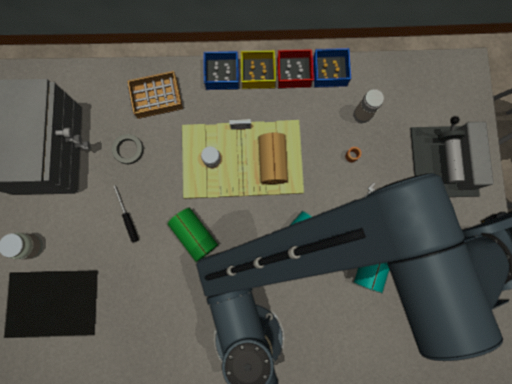

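The brown timber at top-view (273,158), in the right-hand groove, is the post. The green one at (192,233) and the turquoise ones at (303,220) and (372,277) are look-alikes. The tin is at (210,156) and the stop at (241,124). I'll measure these and confirm with a crop.

```bash
cat > h.py <<'E'
import numpy as np, cv2
from rig import read_state, imaging, job, spotter
def P(n):
    c=imaging.camera_params(n); f=192/np.tan(np.radians(c['fov_y']/2))
    return np.array([[f,0,c['cx']],[0,f,c['cy']],[0,0,1.]]),np.array(c['dist']),np.array(c['R']),np.array(c['t'])
def proj(n,X):
    K,d,R,t=P(n); return cv2.projectPoints(np.float64(X).reshape(-1,1,3),cv2.Rodrigues(R)[0],t,K,d)[0].reshape(-1,2)
def back(n,uv,z):
    K,d,R,t=P(n); q=cv2.undistortPoints(np.float64(uv).reshape(-1,1,2),K,d).reshape(-1,2)
    r=np.c_[q,np.ones(len(q))]@R; o=-R.T@t; z=np.asarray(z,float)
    return o+r*((z-o[2])/r[:,2])[:,None]
def get(n,cam):
    return [(o['score'],o['rect'],o['mask']) for o in spotter.cut_out(n,cam)]
E
python3 - <<'E'
from h import *
im=imaging.capture("top")
for n in("board","post","tin"):
    for s,r,m in get(n,"top"):
        q=cv2.minAreaRect(np.argwhere(m)[:,::-1].astype(np.float32)) if m.any() else None
        print(n,round(s,2),r,q and cv2.boxPoints(q).round(1).tolist(), m.sum())
c=im[100:215,165:320]; cv2.imwrite("pics/crop0.png",cv2.resize(c,None,fx=5,fy=5,interpolation=cv2.INTER_CUBIC)[:,:,::-1])
E
```

```text
post 0.81 [166.4, 208.0, 51.8, 52.3] [[164.39999389648438, 222.1999969482422], [187.5, 204.3000030517578], [218.5, 244.10000610351562], [195.39999389648438, 262.0]] 1410
post 0.75 [182.1, 118.4, 119.2, 81.6] [[179.8000030517578, 119.69999694824219], [301.1000061035156, 115.9000015258789], [303.5, 194.5], [182.3000030517578, 198.3000030517578]] 7246
post 0.65 [352.8, 265.2, 36.6, 29.5] [[352.20001220703125, 284.5], [360.3999938964844, 255.6999969482422], [390.79998779296875, 264.3999938964844], [382.5, 293.20001220703125]] 778
post 0.46 [294.0, 212.2, 15.7, 11.7] [[292.5, 221.5], [304.0, 210.0], [309.0, 215.0], [297.5, 226.5]] 86
tin 0.89 [200.1, 146.6, 22.4, 22.6] [[196.0, 156.0], [209.0, 143.0], [224.0, 158.0], [211.0, 171.0]] 338
```

View pics/crop0.png

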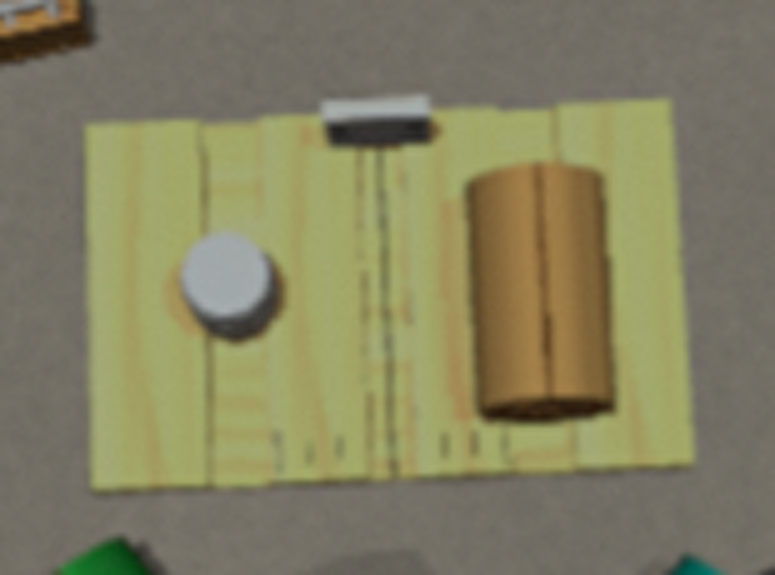

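```bash
cat >> h.py <<'E'
def cp(p,o,k=5): return (np.float64(p)+.5)/k-.5+np.array(o)
E
python3 - <<'E'
from h import *
C=cp([[87,123],[671,99],[693,465],[92,491]],[165,100])
W=back("top",C,[.018]*4); print(W.round(4))
L=np.array([[.125,.1975],[.125,-.1975],[-.125,-.1975],[-.125,.1975]])
a=W[:,:2]-W[:,:2].mean(0)
th=np.arctan2((L[:,0]*a[:,1]-L[:,1]*a[:,0]).sum(),(L*a).sum()); c,s=np.cos(th),np.sin(th)
R=np.array([[c,-s],[s,c]]); o=W[:,:2].mean(0); print(th,o,(W[:,:2]-o-L@R.T).round(4))
# groove line & stop
g=back("top",cp([[378,150],[394,475]],[165,100]),[.008]*2); print("line board",((g[:,:2]-o)@R).round(4))
s_=back("top",cp([[330,144],[428,145]],[165,100]),[.018]*2); print("stop foot",((s_[:,:2]-o)@R).round(4))
# post: near end top edge
p=back("top",cp([[540,163],[549,400]],[165,100]),[.1033]*2); print("post top line",p,((p[:,:2]-o)@R).round(4))
t=back("top",cp([[228,262]],[165,100]),[.083]); print("tin",((t[:,:2]-o)@R).round(4))
E
```

```text
[[ 0.6971  0.2078  0.018 ]
 [ 0.7046 -0.1867  0.018 ]
 [ 0.4539 -0.1906  0.018 ]
 [ 0.4456  0.2033  0.018 ]]
0.01902321446570451 [0.57531279 0.00846337] [[ 0.0006 -0.0005]
 [ 0.0006 -0.    ]
 [-0.0002  0.0008]
 [-0.0009 -0.0003]]
line board [[ 0.1017  0.0016]
 [-0.122  -0.0006]]
stop foot [[ 0.104   0.0336]
 [ 0.1004 -0.0323]]
post top line [[ 0.63411133 -0.09160455  0.1033    ]
 [ 0.48233206 -0.09238307  0.1033    ]] [[ 0.0569 -0.1012]
 [-0.0949 -0.0991]]
tin [[0.0068 0.0982]]
```

The crop confirms the brown timber as the post. The board origin is at (0.575, 0.008) with yaw 0.019. The post centre is near world (0.558, -0.092), and its roll mark is on top. I'll move to a point above and slightly behind it.

>>> {"api": "apply_moves", "payload": {
  "steps": [
    {"x": 24, "y": 38, "z": 0, "spin": 0.095},
    {"x": 24, "y": 38, "z": 0, "spin": 0.095},
    {"x": 24, "y": 38, "z": 0, "spin": 0.095},
    {"x": 24, "y": 38, "z": 0, "spin": 0.095},
    {"x": 24, "y": 38, "z": 0, "spin": 0.095},
    {"x": 24, "y": 38, "z": 0, "spin": 0.095},
    {"x": 24, "y": 38, "z": 0, "spin": 0.095},
    {"x": 24, "y": 38, "z": 0, "spin": 0.095},
    {"x": 24, "y": 38, "z": 0, "spin": 0.095},
    {"x": 24, "y": 38, "z": 0, "spin": 0.095},
    {"x": 24, "y": 38, "z": 0, "spin": 0.095},
    {"x": 24, "y": 38, "z": 0, "spin": 0.095}
  ],
  "grip": 60
}}

```text
time_s: 1.5
position: [0.5651, -0.0963, 0.2064]
tcp_rot: [[0.999, 0.008, -0.053], [0.053, -0.003, 0.999], [0.008, -1.0, -0.003]]
force: [0.8, -0.4, 0.7]
opening: 0.692
```

>>> {"api": "apply_moves", "payload": {
  "steps": [
    {"x": 0, "y": 0, "z": 0, "spin": 0},
    {"x": -7, "y": -8, "z": -25, "spin": -0.034},
    {"x": 0, "y": 0, "z": -25, "spin": 0},
    {"x": 0, "y": 0, "z": -20, "spin": 0},
    {"x": 0, "y": 0, "z": 0, "spin": 0},
    {"x": 0, "y": 0, "z": 0, "spin": 0}
  ]
}}

```text
time_s: 2.1
position: [0.5613, -0.0998, 0.1361]
tcp_rot: [[1.0, 0.014, -0.027], [0.027, -0.005, 1.0], [0.014, -1.0, -0.005]]
force: [-0.3, -0.4, 0.2]
opening: 0.69
```

Run:
```python
from h import *
s=read_state(); print(s['time_s'],s['position'],s['force'],s['tcp_rot'][:,0])
for n in("side","top"):
    im=imaging.capture(n); cv2.imwrite(f"pics/{n}1.png",cv2.resize(im[100:215,165:320] if n=="top" else im[100:270,180:380],None,fx=4,fy=4)[:,:,::-1])
```

```text
2.1 [ 0.56131202 -0.09975715  0.13607021] [-0.30472401 -0.35366533  0.21392894] [0.9995349  0.02731626 0.01355776]
```

View pics/side1.png

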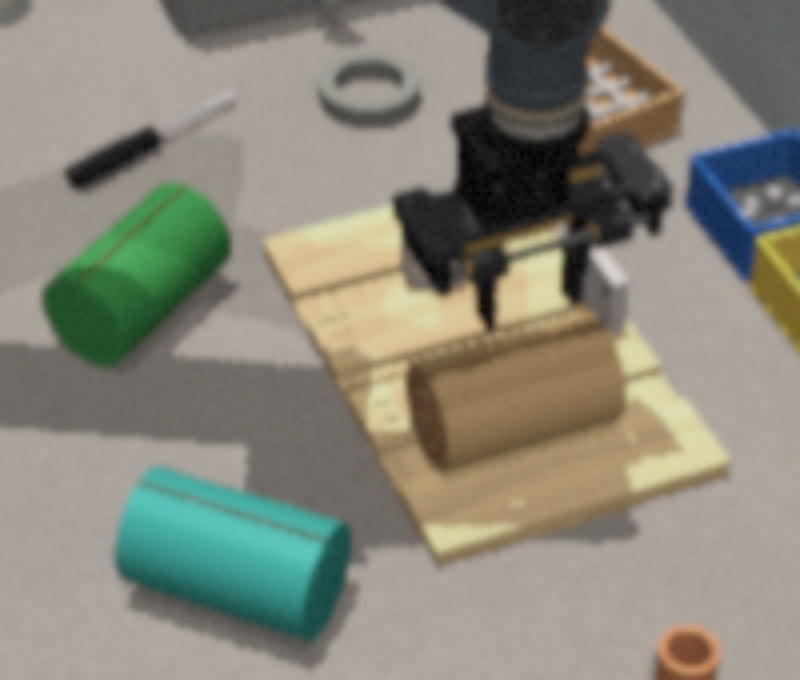

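View pics/top1.png

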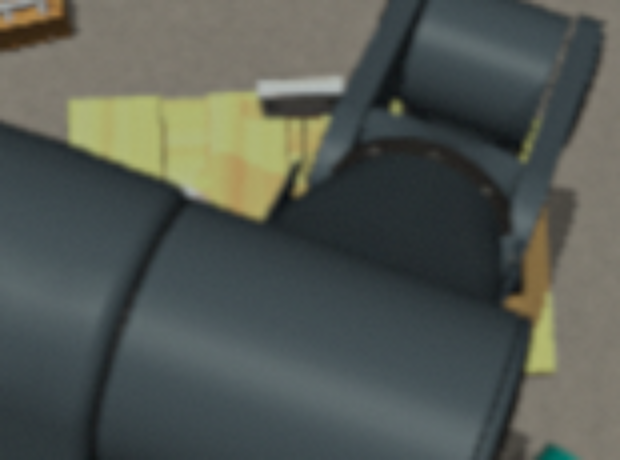

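>>> {"api": "apply_moves", "payload": {
  "steps": [
    {"x": -3, "y": -3, "z": -12, "spin": -0.008},
    {"x": 0, "y": 0, "z": -8, "spin": 0},
    {"x": 0, "y": 0, "z": 0, "spin": 0},
    {"x": 0, "y": 0, "z": 0, "spin": 0}
  ],
  "grip": 40
}}

```text
time_s: 2.6
position: [0.5597, -0.1042, 0.1174]
tcp_rot: [[1.0, 0.019, -0.018], [0.018, -0.007, 1.0], [0.019, -1.0, -0.007]]
force: [-0.7, 0.0, -0.7]
opening: 0.484
```

>>> {"api": "apply_moves", "payload": {
  "steps": [
    {"x": 0, "y": 0, "z": 0, "spin": 0},
    {"x": 0, "y": 0, "z": 0, "spin": 0}
  ]
}}

```text
time_s: 2.8
position: [0.56, -0.1043, 0.1177]
tcp_rot: [[1.0, 0.02, -0.018], [0.018, -0.007, 1.0], [0.02, -1.0, -0.008]]
force: [0.0, -0.9, -1.2]
opening: 0.459
```

>>> {"api": "apply_moves", "payload": {
  "steps": [
    {"x": -2, "y": 0, "z": -3, "spin": 0},
    {"x": 0, "y": 0, "z": -2, "spin": 0},
    {"x": 0, "y": 0, "z": -1, "spin": 0}
  ],
  "grip": 30
}}

```text
time_s: 3.1
position: [0.5583, -0.1042, 0.1118]
tcp_rot: [[1.0, 0.021, -0.018], [0.018, -0.008, 1.0], [0.021, -1.0, -0.008]]
force: [0.1, 0.5, 0.4]
opening: 0.359
```

>>> {"api": "apply_moves", "payload": {
  "steps": [
    {"x": 0, "y": 0, "z": -1, "spin": 0},
    {"x": 0, "y": 0, "z": -1, "spin": 0}
  ]
}}

```text
time_s: 3.3
position: [0.5582, -0.1042, 0.1096]
tcp_rot: [[1.0, 0.021, -0.018], [0.018, -0.008, 1.0], [0.021, -1.0, -0.008]]
force: [-0.5, 0.0, 0.0]
opening: 0.348
```

>>> {"api": "apply_moves", "payload": {
  "steps": [
    {"x": 0, "y": 0, "z": -1, "spin": 0}
  ]
}}

```text
time_s: 3.4
position: [0.5582, -0.1042, 0.1084]
tcp_rot: [[1.0, 0.021, -0.018], [0.018, -0.008, 1.0], [0.021, -1.0, -0.008]]
force: [-0.1, 0.7, 0.3]
opening: 0.342
```

>>> {"api": "apply_moves", "payload": {
  "steps": [
    {"x": 0, "y": 0, "z": -1, "spin": 0}
  ]
}}

```text
time_s: 3.5
position: [0.5583, -0.1042, 0.1074]
tcp_rot: [[1.0, 0.021, -0.018], [0.018, -0.008, 1.0], [0.021, -1.0, -0.008]]
force: [0.2, 0.5, 0.2]
opening: 0.345
```

>>> {"api": "apply_moves", "payload": {
  "steps": [
    {"x": 0, "y": 0, "z": -1, "spin": 0}
  ]
}}

```text
time_s: 3.6
position: [0.5583, -0.1042, 0.1063]
tcp_rot: [[1.0, 0.021, -0.018], [0.018, -0.008, 1.0], [0.021, -1.0, -0.008]]
force: [-0.6, -0.1, -1.1]
opening: 0.343
```

Run:
```python
from h import *
im=imaging.capture("side"); cv2.imwrite("pics/side2.png",cv2.resize(im[140:225,270:380],None,fx=7,fy=7,interpolation=cv2.INTER_CUBIC)[:,:,::-1])
p=np.array(read_state()['position']); print(((proj("side",[p,p-[0,0,.008]])-[270,140]+.5)*7-.5).round())
o=np.array([.5753,.0085]);c,s=np.cos(.019),np.sin(.019);R=np.array([[c,-s],[s,c]])
for x in(-.094,.056):
  for y,z in((-.1,.1033),(-.1,.0583)):
    q=R@[x,y]+o; print(x,z,((proj("side",[q[0],q[1],z])-[270,140]+.5)*7-.5).round())
```

```text
[[286. 355.]
 [285. 368.]]
-0.094 0.1033 [[116. 386.]]
-0.094 0.0583 [[115. 460.]]
0.056 0.1033 [[428. 298.]]
0.056 0.0583 [[421. 371.]]
```

View pics/side2.png

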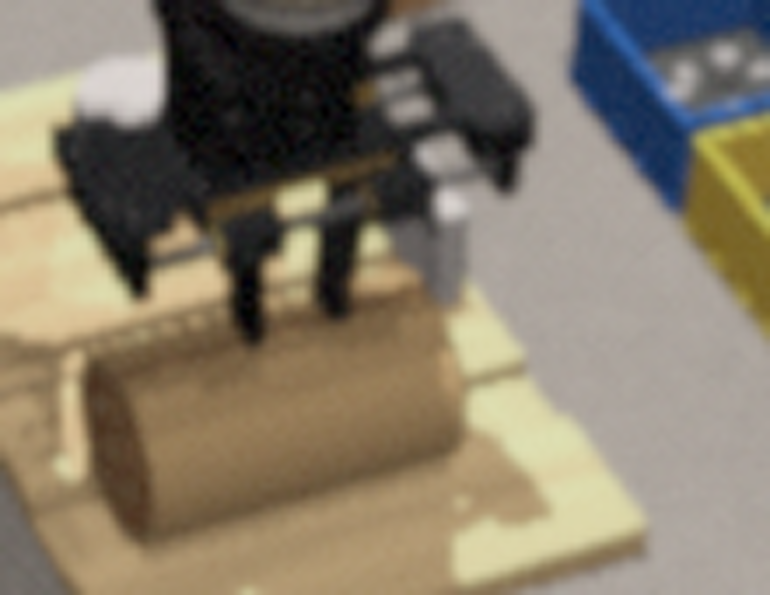

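Run:
```python
from h import *
im=imaging.capture("side"); k=5;o0=np.array([230,90])
b=cv2.resize(im[90:240,230:390],None,fx=k,fy=k,interpolation=cv2.INTER_CUBIC)[:,:,::-1].copy()
S=read_state();p=np.array(S['position']);T=np.array(S['tcp_rot'])
def dot(X,c):
    u=(proj("side",X)-o0+.5)*k-.5
    for q in u: cv2.circle(b,tuple(int(v) for v in q),3,c,-1)
dot([p+T@[0,a,0] for a in (.008,0,-.011,-.03,-.062)],(0,0,255))
w=S['opening']*.087/2
dot([p+T@[sx*(w+e),.008,dz] for sx in(-1,1) for e in (0,.015) for dz in(-.0095,.0095)],(255,0,255))
dot([p+T@[sx*.095,-.062,dz] for sx in(-1,1)  for dz in(-.0375,.0375)],(0,255,255))
o=np.array([.5753,.0085]);c,s=np.cos(.019),np.sin(.019);R=np.array([[c,-s],[s,c]])
B=lambda x,y,z: np.r_[R@[x,y]+o,z]
dot([B(x,y,.018) for x in(-.125,.125) for y in (-.1975,0,.1975)],(0,255,0))
dot([B(x,-.1+.045*np.sin(a),.0583+.045*np.cos(a)) for x in(-.094,.056) for a in np.linspace(0,6.28,13)],(255,255,0))
cv2.imwrite("pics/ov2.png",b); print(S['joint_positions'].round(2))
```

```text
[-2.187e+01  3.316e+01  9.660e+01  5.000e-02  4.898e+01 -2.294e+01]
```

View pics/ov2.png

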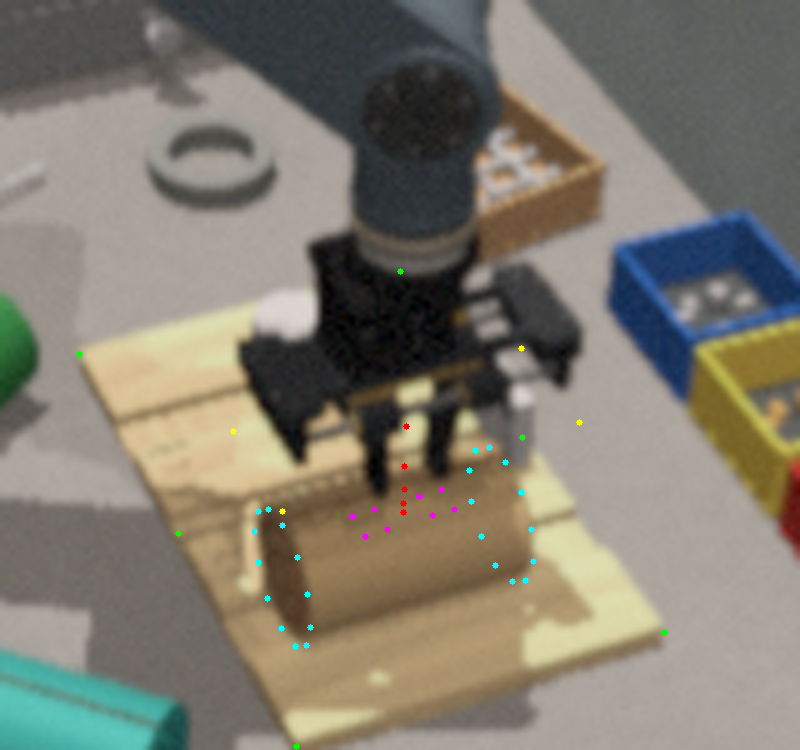

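Run:
```python
from h import *
im=cv2.imread("pics/side0.png"); k=6;o0=np.array([215,240])
b=cv2.resize(im[240:340,215:345],None,fx=k,fy=k,interpolation=cv2.INTER_CUBIC).copy()
p=np.array([ 0.27155058, -0.56207483,  0.20495724]);T=np.array([[ 4.34748827e-01, -5.69250575e-04,  9.00551572e-01],
       [-9.00549218e-01,  2.09724633e-03,  4.34749016e-01],
       [-2.13615960e-03, -9.99997639e-01,  3.99137220e-04]])
def dot(X,c):
    u=(proj("side",X)-o0+.5)*k-.5
    for q in u: cv2.circle(b,tuple(int(v) for v in q),3,c,-1)
dot([p+T@[0,a,0] for a in (.008,0,-.011,-.03,-.062)],(0,0,255))
w=.087/2
dot([p+T@[sx*(w+e),.008,dz] for sx in(-1,1) for e in (0,.015) for dz in(-.0095,.0095)],(255,0,255))
dot([p+T@[sx*.095,-.062,dz] for sx in(-1,1)  for dz in(-.0375,.0375)],(0,255,255))
cv2.imwrite("pics/ov0.png",b)
```

```text
(no output)
```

View pics/ov0.png

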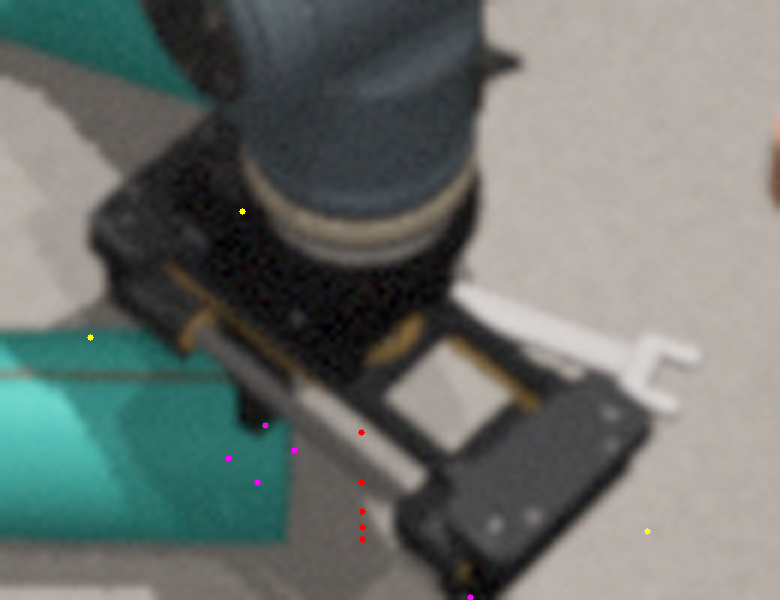

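The overlay shows the fingertips higher in the picture than the arm's reading says, and the force shows no contact yet. I'll go down by feel.

>>> {"api": "apply_moves", "payload": {
  "steps": [
    {"x": 0, "y": 0, "z": -1, "spin": 0},
    {"x": 0, "y": 0, "z": -1, "spin": 0}
  ]
}}

```text
time_s: 3.9
position: [0.5583, -0.1042, 0.1042]
tcp_rot: [[1.0, 0.021, -0.018], [0.018, -0.008, 1.0], [0.021, -1.0, -0.008]]
force: [0.4, 0.9, 0.2]
opening: 0.341
```

>>> {"api": "apply_moves", "payload": {
  "steps": [
    {"x": 0, "y": 0, "z": -1, "spin": 0}
  ]
}}

```text
time_s: 4.0
position: [0.5584, -0.1042, 0.1032]
tcp_rot: [[1.0, 0.021, -0.018], [0.018, -0.008, 1.0], [0.021, -1.0, -0.008]]
force: [0.4, -0.4, -1.2]
opening: 0.342
```

>>> {"api": "apply_moves", "payload": {
  "steps": [
    {"x": 0, "y": 0, "z": -1, "spin": 0}
  ]
}}

```text
time_s: 4.1
position: [0.5584, -0.1042, 0.1021]
tcp_rot: [[1.0, 0.021, -0.018], [0.018, -0.008, 1.0], [0.021, -1.0, -0.008]]
force: [-0.5, 0.8, 0.7]
opening: 0.345
```

>>> {"api": "apply_moves", "payload": {
  "steps": [
    {"x": 0, "y": 0, "z": -1, "spin": 0}
  ]
}}

```text
time_s: 4.2
position: [0.5583, -0.1042, 0.101]
tcp_rot: [[1.0, 0.021, -0.018], [0.018, -0.008, 1.0], [0.021, -1.0, -0.008]]
force: [0.2, -0.8, 0.1]
opening: 0.346
```

```bash
cat > ov.py <<'E'
import sys
from h import *
n=sys.argv[1]; k=6;x0,y0=265,150
im=imaging.capture("side"); S=read_state();p=np.array(S['position']);T=np.array(S['tcp_rot'])
b=cv2.resize(im[y0:y0+95,x0:x0+125],None,fx=k,fy=k,interpolation=cv2.INTER_CUBIC)[:,:,::-1].copy()
for q in (proj("side",[p+T@[0,.008,0],p+T@[0,-.03,0]])-[x0,y0]+.5)*k-.5: cv2.circle(b,tuple(int(v) for v in q),3,(0,0,255),-1); print(q)
cv2.imwrite(n,b)
E
python3 ov.py pics/s3.png
```

```text
[274.17052553 262.98079164]
[275.67883443 208.25928993]
```

View pics/s3.png

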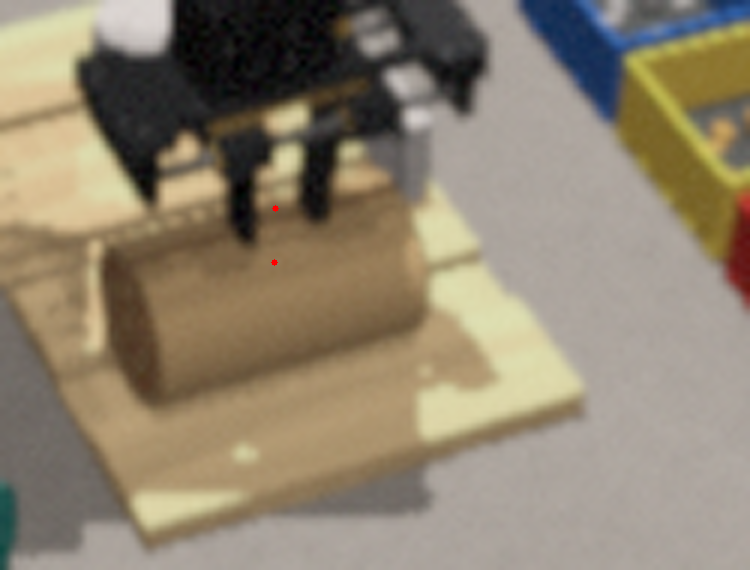

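>>> {"api": "apply_moves", "payload": {
  "steps": [
    {"x": 0, "y": 0, "z": -1, "spin": 0},
    {"x": 0, "y": 0, "z": -1, "spin": 0}
  ]
}}

```text
time_s: 4.45
position: [0.5583, -0.1042, 0.0987]
tcp_rot: [[1.0, 0.021, -0.018], [0.018, -0.008, 1.0], [0.021, -1.0, -0.008]]
force: [-0.5, 1.3, -0.0]
opening: 0.35
```

>>> {"api": "apply_moves", "payload": {
  "steps": [
    {"x": 0, "y": 0, "z": -1, "spin": 0}
  ]
}}

```text
time_s: 4.55
position: [0.5583, -0.1042, 0.0976]
tcp_rot: [[1.0, 0.021, -0.018], [0.018, -0.008, 1.0], [0.021, -1.0, -0.008]]
force: [0.1, 0.5, 1.0]
opening: 0.346
```

>>> {"api": "apply_moves", "payload": {
  "steps": [
    {"x": 0, "y": 0, "z": -1, "spin": 0}
  ]
}}

```text
time_s: 4.65
position: [0.5583, -0.1042, 0.0965]
tcp_rot: [[1.0, 0.021, -0.018], [0.018, -0.008, 1.0], [0.021, -1.0, -0.008]]
force: [0.1, 1.0, -0.0]
opening: 0.341
```

>>> {"api": "apply_moves", "payload": {
  "steps": [
    {"x": 0, "y": 0, "z": -1, "spin": 0}
  ]
}}

```text
time_s: 4.75
position: [0.5583, -0.1042, 0.0954]
tcp_rot: [[1.0, 0.021, -0.018], [0.018, -0.008, 1.0], [0.021, -1.0, -0.008]]
force: [-0.3, -0.1, -0.4]
opening: 0.34
```

>>> {"api": "apply_moves", "payload": {
  "steps": [
    {"x": 0, "y": 0, "z": -1, "spin": 0}
  ]
}}

```text
time_s: 4.85
position: [0.5583, -0.1042, 0.0944]
tcp_rot: [[1.0, 0.021, -0.018], [0.018, -0.008, 1.0], [0.021, -1.0, -0.008]]
force: [-0.1, -0.6, -0.0]
opening: 0.342
```

```bash
python3 ov.py pics/s4.png
python3 - <<'E'
from h import *
im=imaging.capture("top"); cv2.imwrite("pics/t4.png",cv2.resize(im[60:250,150:400],None,fx=3,fy=3)[:,:,::-1])
E
```

```text
[273.59228035 272.28289473]
[275.0966644  217.89224567]
```

View pics/s4.png

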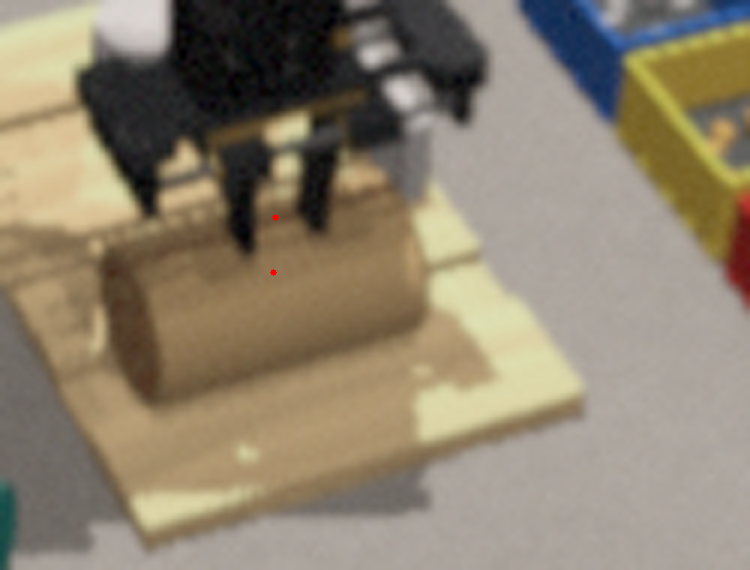

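View pics/t4.png

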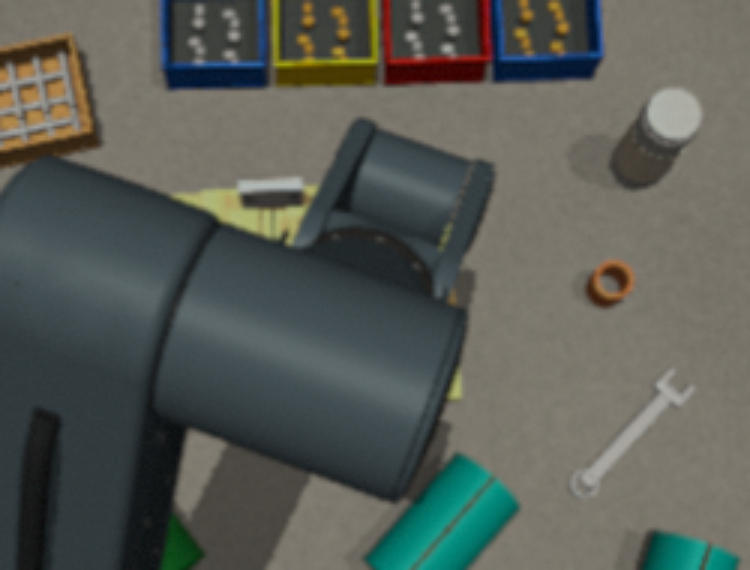

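Run:
```python
from h import *
im=cv2.imread("pics/side0.png"); k=7;o0=np.array([255,135])
b=cv2.resize(im[135:235,255:365],None,fx=k,fy=k,interpolation=cv2.INTER_CUBIC).copy()
def dot(X,c):
    for q in (proj("side",X)-o0+.5)*k-.5: cv2.circle(b,tuple(int(v) for v in q),3,c,-1)
o=np.array([.5753,.0085]);c,s=np.cos(.019),np.sin(.019);R=np.array([[c,-s],[s,c]])
B=lambda x,y,z: np.r_[R@[x,y]+o,z]
dot([B(.1,y,z) for y in(-.035,.035) for z in(.018,.078)],(0,0,255))
A=np.linspace(0,6.28,17)
dot([B(.0068+.03*np.cos(a),.098+.03*np.sin(a),.083) for a in A],(255,0,0))
dot([B(x,-.1+.045*np.sin(a),.0583+.045*np.cos(a)) for x in(-.094,.056) for a in A],(255,255,0))
dot([B(-.094,-.1,.1033),B(.056,-.1,.1033)],(255,0,255))
cv2.imwrite("pics/ov0b.png",b)
```

```text
(no output)
```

View pics/ov0b.png

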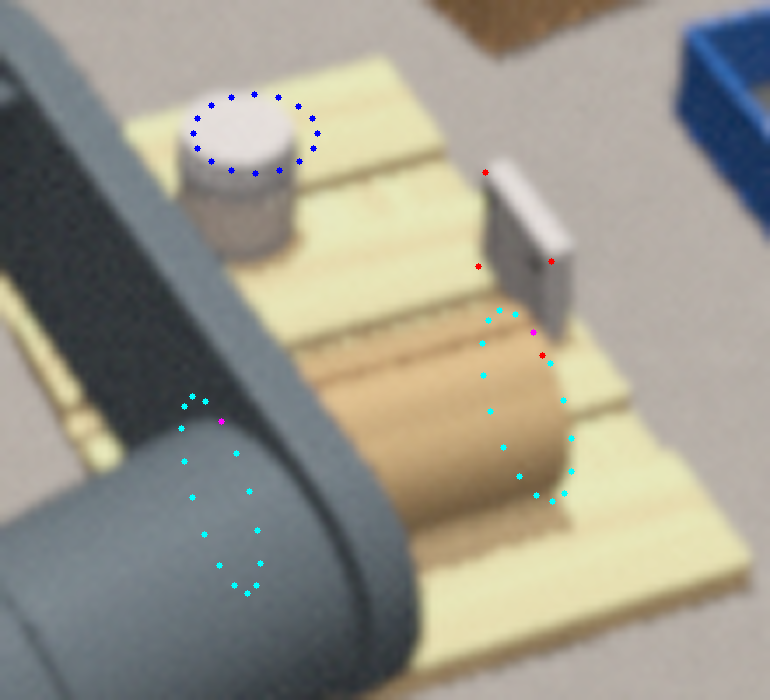

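Run:
```python
from h import *
S=read_state();p=np.array(S['position']);T=np.array(S['tcp_rot'])
for a in(0,.1,.15,.2,.25,.3): print(a,((proj("top",p-T[:,1]*a)[0]-[150,60])*3).round(), ((proj("side",p-T[:,1]*a)[0]-[265,150])*6).round())
print(T.round(4))
im=imaging.capture("side"); cv2.imwrite("pics/s5.png",cv2.resize(im[60:220,240:400],None,fx=3.7,fy=3.7,interpolation=cv2.INTER_CUBIC)[:,:,::-1])
```

```text
0 [382. 289.] [271. 258.]
0.1 [388. 265.] [275. 110.]
0.15 [391. 251.] [278.  30.]
0.2 [394. 235.] [280. -53.]
0.25 [398. 219.] [ 282. -141.]
0.3 [403. 200.] [ 284. -233.]
[[ 0.9996  0.0206 -0.0181]
 [ 0.0183 -0.0075  0.9998]
 [ 0.0204 -0.9998 -0.0079]]
```

View pics/s5.png

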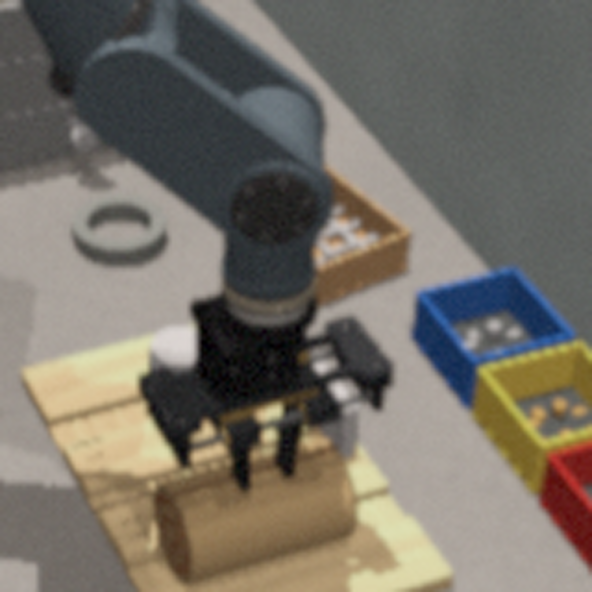

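>>> {"api": "apply_moves", "payload": {
  "steps": [
    {"x": 0, "y": 0, "z": -1, "spin": 0},
    {"x": 0, "y": 0, "z": -1, "spin": 0}
  ]
}}

```text
time_s: 5.2
position: [0.5584, -0.1043, 0.0924]
tcp_rot: [[1.0, 0.021, -0.018], [0.018, -0.008, 1.0], [0.021, -1.0, -0.008]]
force: [0.2, -0.0, 0.4]
opening: 0.341
```

>>> {"api": "apply_moves", "payload": {
  "steps": [
    {"x": 0, "y": 0, "z": -1, "spin": 0},
    {"x": 0, "y": 0, "z": -1, "spin": 0}
  ]
}}

```text
time_s: 5.4
position: [0.5585, -0.1043, 0.0903]
tcp_rot: [[1.0, 0.021, -0.018], [0.018, -0.008, 1.0], [0.021, -1.0, -0.008]]
force: [0.5, 0.8, -0.5]
opening: 0.347
```

>>> {"api": "apply_moves", "payload": {
  "steps": [
    {"x": 0, "y": 0, "z": -1, "spin": 0},
    {"x": 0, "y": 0, "z": 0, "spin": 0}
  ]
}}

```text
time_s: 5.6
position: [0.5583, -0.1042, 0.089]
tcp_rot: [[1.0, 0.021, -0.018], [0.018, -0.008, 1.0], [0.021, -1.0, -0.008]]
force: [1.0, -0.1, 0.0]
opening: 0.346
```

```bash
python3 ov.py pics/s6.png
```

```text
[273.59344419 279.47242163]
[275.05691766 225.33702929]
```

View pics/s6.png

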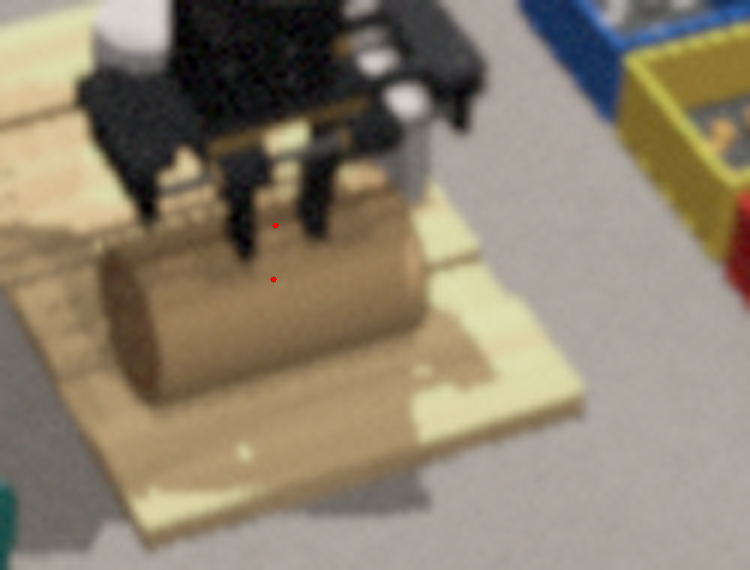

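>>> {"api": "apply_moves", "payload": {
  "steps": [
    {"x": 0, "y": 0, "z": -1, "spin": 0}
  ]
}}

```text
time_s: 5.75
position: [0.5585, -0.1043, 0.0881]
tcp_rot: [[1.0, 0.021, -0.018], [0.018, -0.008, 1.0], [0.021, -1.0, -0.008]]
force: [1.4, -0.1, -0.0]
opening: 0.349
```

>>> {"api": "apply_moves", "payload": {
  "steps": [
    {"x": 0, "y": 0, "z": -1, "spin": 0}
  ]
}}

```text
time_s: 5.85
position: [0.5585, -0.1043, 0.0871]
tcp_rot: [[1.0, 0.021, -0.018], [0.018, -0.008, 1.0], [0.021, -1.0, -0.008]]
force: [0.1, 0.0, 0.8]
opening: 0.346
```

>>> {"api": "apply_moves", "payload": {
  "steps": [
    {"x": 0, "y": 0, "z": -1, "spin": 0}
  ]
}}

```text
time_s: 5.95
position: [0.5586, -0.1044, 0.0865]
tcp_rot: [[1.0, 0.022, -0.018], [0.018, -0.008, 1.0], [0.021, -1.0, -0.008]]
force: [-1.7, -0.2, 8.7]
opening: 0.341
```

>>> {"api": "apply_moves", "payload": {
  "steps": [
    {"x": 0, "y": 0, "z": -1, "spin": 0}
  ]
}}

```text
time_s: 6.05
position: [0.5586, -0.1044, 0.0864]
tcp_rot: [[1.0, 0.022, -0.018], [0.019, -0.008, 1.0], [0.021, -1.0, -0.009]]
force: [-1.7, 0.3, 10.1]
opening: 0.344
```

Contact: reading 0.0864 with 10 N for a 1 mm push, so the arm's z reading is about 24 mm low. I'll start rolling in small steps and follow the rise.

>>> {"api": "apply_moves", "payload": {
  "steps": [
    {"x": -0.05, "y": 2.5, "z": -0.5, "spin": 0},
    {"x": -0.05, "y": 2.5, "z": -0.4, "spin": 0}
  ]
}}

```text
time_s: 6.25
position: [0.5587, -0.1016, 0.0874]
tcp_rot: [[1.0, 0.022, -0.021], [0.021, -0.012, 1.0], [0.022, -1.0, -0.013]]
force: [-1.7, -2.6, 5.1]
opening: 0.345
```

>>> {"api": "apply_moves", "payload": {
  "steps": [
    {"x": -0.05, "y": 3, "z": -0.5, "spin": 0},
    {"x": -0.05, "y": 3, "z": -0.5, "spin": 0},
    {"x": -0.05, "y": 3, "z": -0.5, "spin": 0}
  ]
}}

```text
time_s: 6.55
position: [0.5586, -0.096, 0.0889]
tcp_rot: [[0.999, 0.023, -0.024], [0.024, -0.019, 1.0], [0.022, -1.0, -0.02]]
force: [-3.0, -2.6, 6.0]
opening: 0.343
```

>>> {"api": "apply_moves", "payload": {
  "steps": [
    {"x": 0.1, "y": 3.5, "z": -0.6, "spin": 0},
    {"x": 0.1, "y": 3.5, "z": -0.6, "spin": 0},
    {"x": 0.1, "y": 3.5, "z": -0.6, "spin": 0},
    {"x": 0.1, "y": 3.5, "z": -0.6, "spin": 0}
  ]
}}

```text
time_s: 6.95
position: [0.5583, -0.0856, 0.0907]
tcp_rot: [[0.999, 0.022, -0.028], [0.028, -0.026, 0.999], [0.022, -0.999, -0.027]]
force: [-1.8, -1.2, 6.3]
opening: 0.345
```

>>> {"api": "apply_moves", "payload": {
  "steps": [
    {"x": 0.1, "y": 3.5, "z": -0.7, "spin": -0.002},
    {"x": 0.1, "y": 3.5, "z": -0.7, "spin": -0.002},
    {"x": 0.1, "y": 3.5, "z": -0.8, "spin": -0.002},
    {"x": 0, "y": 3.5, "z": -0.8, "spin": -0.002}
  ]
}}

```text
time_s: 7.35
position: [0.558, -0.0735, 0.0916]
tcp_rot: [[1.0, 0.022, -0.022], [0.022, -0.031, 0.999], [0.021, -0.999, -0.032]]
force: [-1.5, -0.7, 6.4]
opening: 0.346
```

>>> {"api": "apply_moves", "payload": {
  "steps": [
    {"x": 0.05, "y": 3.5, "z": -0.8, "spin": 0},
    {"x": 0.05, "y": 3.5, "z": -0.9, "spin": 0},
    {"x": 0, "y": 3.5, "z": -0.9, "spin": 0},
    {"x": 0, "y": 3.5, "z": -0.9, "spin": 0}
  ]
}}

```text
time_s: 7.75
position: [0.5577, -0.0602, 0.0917]
tcp_rot: [[0.999, 0.022, -0.023], [0.024, -0.034, 0.999], [0.021, -0.999, -0.035]]
force: [-2.3, -0.2, 5.4]
opening: 0.346
```

>>> {"api": "apply_moves", "payload": {
  "steps": [
    {"x": 0, "y": 3.5, "z": -0.9, "spin": 0},
    {"x": 0, "y": 3.5, "z": -0.9, "spin": 0},
    {"x": 0, "y": 2, "z": -0.9, "spin": 0}
  ]
}}

```text
time_s: 8.05
position: [0.5575, -0.051, 0.0913]
tcp_rot: [[0.999, 0.022, -0.023], [0.024, -0.036, 0.999], [0.022, -0.999, -0.036]]
force: [-1.5, 0.8, 5.8]
opening: 0.342
```

```bash
python3 ov.py pics/s7.png; python3 -c "
from h import *
print(read_state()['force'])"
```

```text
[231.4614557  210.89795734]
[231.25395875 155.63223364]
[-1.61339935  0.26825262  6.19614673]
```

View pics/s7.png

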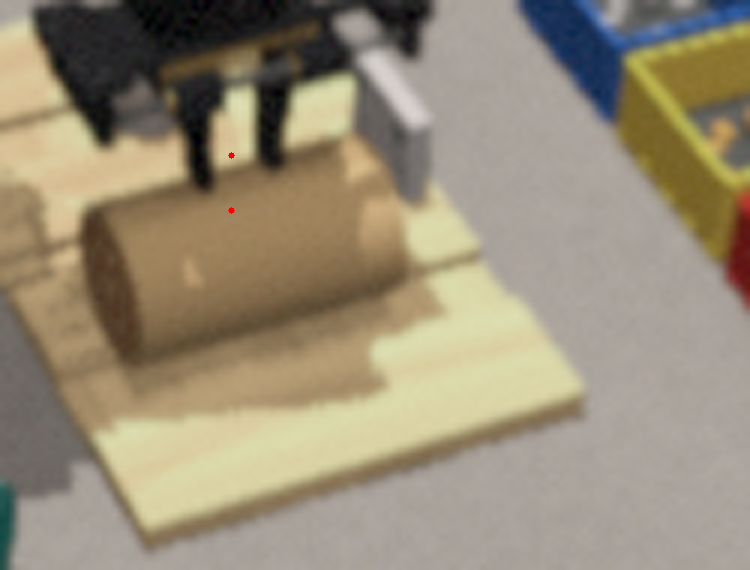

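>>> {"api": "apply_moves", "payload": {
  "steps": [
    {"x": 0, "y": 3.5, "z": -0.9, "spin": 0},
    {"x": 0, "y": 3.5, "z": -1, "spin": 0},
    {"x": 0, "y": 3, "z": -1.1, "spin": 0},
    {"x": 0, "y": 1, "z": -0.9, "spin": 0}
  ]
}}

```text
time_s: 8.5
position: [0.5573, -0.0392, 0.0901]
tcp_rot: [[0.999, 0.023, -0.024], [0.025, -0.036, 0.999], [0.022, -0.999, -0.037]]
force: [-1.9, -0.0, 6.7]
opening: 0.345
```

>>> {"api": "apply_moves", "payload": {
  "steps": [
    {"x": 0, "y": 0, "z": 5, "spin": 0},
    {"x": 0, "y": 0, "z": 8, "spin": 0},
    {"x": 0, "y": -12, "z": 0, "spin": -0.003},
    {"x": 0.5, "y": -15, "z": 0, "spin": -0.003},
    {"x": 0.5, "y": -10, "z": -3, "spin": 0},
    {"x": 0, "y": 0, "z": -2, "spin": 0},
    {"x": 0, "y": 0, "z": 0, "spin": 0}
  ]
}}

```text
time_s: 9.2
position: [0.5588, -0.0808, 0.0983]
tcp_rot: [[1.0, 0.024, -0.016], [0.017, -0.037, 0.999], [0.023, -0.999, -0.037]]
force: [-0.3, 0.3, -0.7]
opening: 0.341
```

```bash
python3 ov.py pics/s8.png; python3 -c "
from h import *
print(read_state()['force'])"
```

```text
[257.17174549 237.04498261]
[257.24073565 181.23764123]
[ 0.13168373 -0.89917534 -0.70521898]
```

View pics/s8.png

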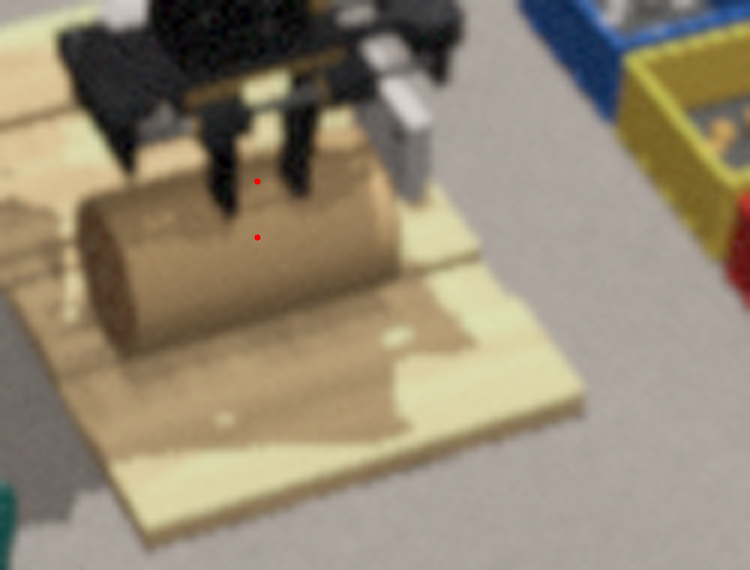

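>>> {"api": "apply_moves", "payload": {
  "steps": [
    {"x": 0, "y": 6, "z": -3, "spin": 0},
    {"x": 0, "y": 0, "z": -2, "spin": 0},
    {"x": 0, "y": 0, "z": -0.8, "spin": 0},
    {"x": 0, "y": 0, "z": -0.8, "spin": 0}
  ]
}}

```text
time_s: 9.65
position: [0.5587, -0.0733, 0.0914]
tcp_rot: [[1.0, 0.023, -0.018], [0.019, -0.037, 0.999], [0.023, -0.999, -0.037]]
force: [-1.2, -0.9, 9.0]
opening: 0.345
```

>>> {"api": "apply_moves", "payload": {
  "steps": [
    {"x": 0, "y": 0, "z": -0.8, "spin": 0}
  ]
}}

```text
time_s: 9.75
position: [0.5587, -0.0733, 0.0914]
tcp_rot: [[1.0, 0.023, -0.019], [0.02, -0.038, 0.999], [0.023, -0.999, -0.038]]
force: [-2.0, 0.7, 7.1]
opening: 0.343
```

Good contact at 7–9 N. Second stroke.

>>> {"api": "apply_moves", "payload": {
  "steps": [
    {"x": 0, "y": 3.5, "z": -0.9, "spin": 0},
    {"x": 0, "y": 3.5, "z": -0.9, "spin": 0},
    {"x": 0, "y": 4, "z": -0.9, "spin": 0},
    {"x": 0, "y": 4, "z": -0.9, "spin": 0},
    {"x": 0, "y": 4, "z": -0.9, "spin": 0},
    {"x": 0, "y": 4, "z": -0.9, "spin": 0}
  ]
}}

```text
time_s: 10.35
position: [0.5582, -0.0501, 0.0923]
tcp_rot: [[0.999, 0.024, -0.023], [0.024, -0.042, 0.999], [0.023, -0.999, -0.042]]
force: [-0.4, 0.2, 5.4]
opening: 0.343
```

>>> {"api": "apply_moves", "payload": {
  "steps": [
    {"x": 0, "y": 4, "z": -0.9, "spin": 0},
    {"x": 0, "y": 4, "z": -0.9, "spin": 0},
    {"x": 0, "y": 4, "z": -0.9, "spin": 0},
    {"x": 0, "y": 4, "z": -0.9, "spin": 0},
    {"x": 0, "y": 4, "z": -1.0, "spin": 0},
    {"x": 0, "y": 4, "z": -1.0, "spin": 0},
    {"x": 0, "y": 4, "z": -1.0, "spin": 0},
    {"x": 0, "y": 1, "z": -0.9, "spin": 0}
  ]
}}

```text
time_s: 11.15
position: [0.5575, -0.0182, 0.0914]
tcp_rot: [[0.999, 0.025, -0.028], [0.03, -0.045, 0.999], [0.024, -0.999, -0.045]]
force: [-1.2, 0.3, 5.9]
opening: 0.346
```

```bash
python3 ov.py pics/s9.png
```

```text
[207.46062286 171.88776314]
[206.42307265 116.45661297]
```

View pics/s9.png

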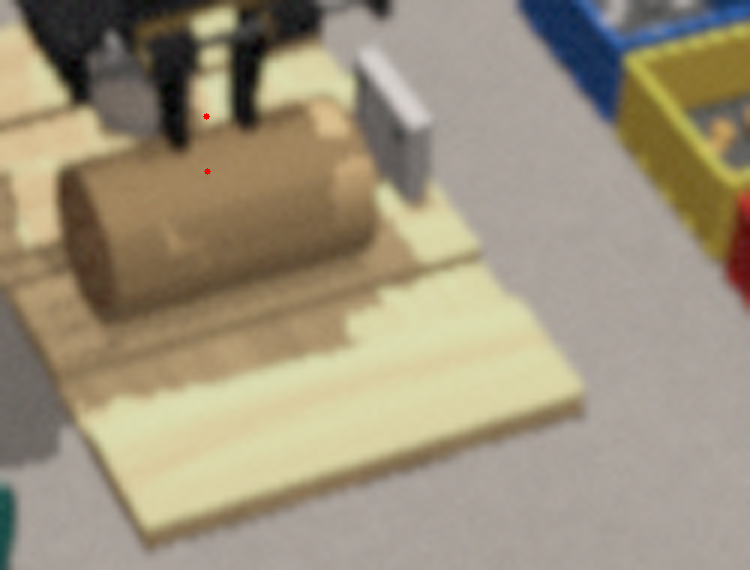

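>>> {"api": "apply_moves", "payload": {
  "steps": [
    {"x": 0, "y": 4, "z": -1.0, "spin": 0},
    {"x": 0, "y": 4, "z": -1.1, "spin": 0},
    {"x": 0, "y": 1, "z": -0.9, "spin": 0},
    {"x": 0, "y": 0, "z": 5, "spin": 0},
    {"x": 0, "y": 0, "z": 8, "spin": 0},
    {"x": 0.5, "y": -12, "z": 0, "spin": -0.005},
    {"x": 0.5, "y": -15, "z": 0, "spin": -0.005},
    {"x": 0.5, "y": -7, "z": -3, "spin": 0},
    {"x": 0, "y": 0, "z": -2, "spin": 0},
    {"x": 0, "y": 0, "z": 0, "spin": 0}
  ]
}}

```text
time_s: 12.2
position: [0.559, -0.0458, 0.0995]
tcp_rot: [[0.999, 0.026, -0.019], [0.02, -0.046, 0.999], [0.025, -0.999, -0.046]]
force: [0.3, -0.4, -0.4]
opening: 0.342
```

```bash
python3 ov.py pics/s10.png
```

```text
[231.14039493 192.69149134]
[230.37042145 136.66090243]
```

View pics/s10.png

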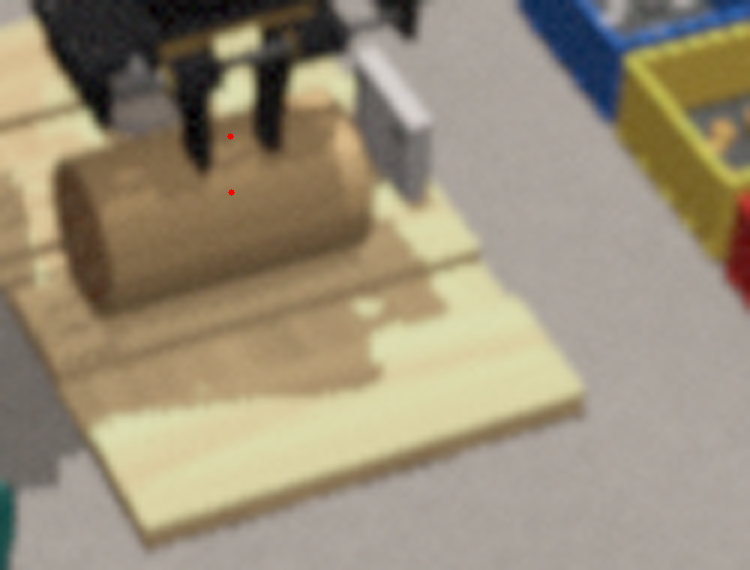

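>>> {"api": "apply_moves", "payload": {
  "steps": [
    {"x": 0, "y": 2, "z": -4, "spin": 0},
    {"x": 0, "y": 0, "z": -2, "spin": 0},
    {"x": 0, "y": 0, "z": -0.8, "spin": 0},
    {"x": 0, "y": 0, "z": -0.8, "spin": 0}
  ]
}}

```text
time_s: 12.65
position: [0.5588, -0.0428, 0.0911]
tcp_rot: [[0.999, 0.025, -0.02], [0.021, -0.046, 0.999], [0.024, -0.999, -0.046]]
force: [-0.3, -1.9, 6.8]
opening: 0.346
```

>>> {"api": "apply_moves", "payload": {
  "steps": [
    {"x": 0, "y": 2, "z": -0.8, "spin": 0},
    {"x": 0, "y": 4, "z": -0.9, "spin": 0},
    {"x": 0, "y": 4, "z": -0.9, "spin": 0},
    {"x": 0, "y": 4, "z": -0.9, "spin": 0},
    {"x": 0, "y": 4, "z": -0.9, "spin": 0}
  ]
}}

```text
time_s: 13.15
position: [0.5585, -0.0256, 0.0923]
tcp_rot: [[0.999, 0.025, -0.024], [0.025, -0.05, 0.998], [0.024, -0.998, -0.051]]
force: [-1.3, -0.4, 6.0]
opening: 0.347
```

>>> {"api": "apply_moves", "payload": {
  "steps": [
    {"x": 0, "y": 4, "z": -0.9, "spin": 0},
    {"x": 0, "y": 4, "z": -0.9, "spin": 0},
    {"x": 0, "y": 4, "z": -0.9, "spin": 0},
    {"x": 0, "y": 3.5, "z": -0.9, "spin": 0}
  ]
}}

```text
time_s: 13.55
position: [0.5581, -0.009, 0.0922]
tcp_rot: [[0.999, 0.026, -0.026], [0.027, -0.052, 0.998], [0.025, -0.998, -0.052]]
force: [-0.8, 0.2, 5.8]
opening: 0.346
```

>>> {"api": "apply_moves", "payload": {
  "steps": [
    {"x": 0, "y": 3, "z": -0.9, "spin": -0.002},
    {"x": 0, "y": 3, "z": -0.9, "spin": -0.002},
    {"x": 0, "y": 3, "z": -0.9, "spin": 0}
  ]
}}

```text
time_s: 13.85
position: [0.5579, 0.0011, 0.0918]
tcp_rot: [[0.999, 0.026, -0.023], [0.024, -0.052, 0.998], [0.025, -0.998, -0.053]]
force: [-0.3, 1.1, 3.8]
opening: 0.345
```

>>> {"api": "apply_moves", "payload": {
  "steps": [
    {"x": 0, "y": 3, "z": -0.9, "spin": 0},
    {"x": 0, "y": 3, "z": -0.9, "spin": 0},
    {"x": 0, "y": 3, "z": -1.0, "spin": 0}
  ]
}}

```text
time_s: 14.15
position: [0.5577, 0.0115, 0.0909]
tcp_rot: [[0.999, 0.027, -0.024], [0.025, -0.052, 0.998], [0.026, -0.998, -0.053]]
force: [-1.2, 0.0, 6.0]
opening: 0.347
```

```bash
python3 ov.py pics/s11.png
```

```text
[186.21382449 137.84999712]
[184.5190438  82.3821251]
```

View pics/s11.png

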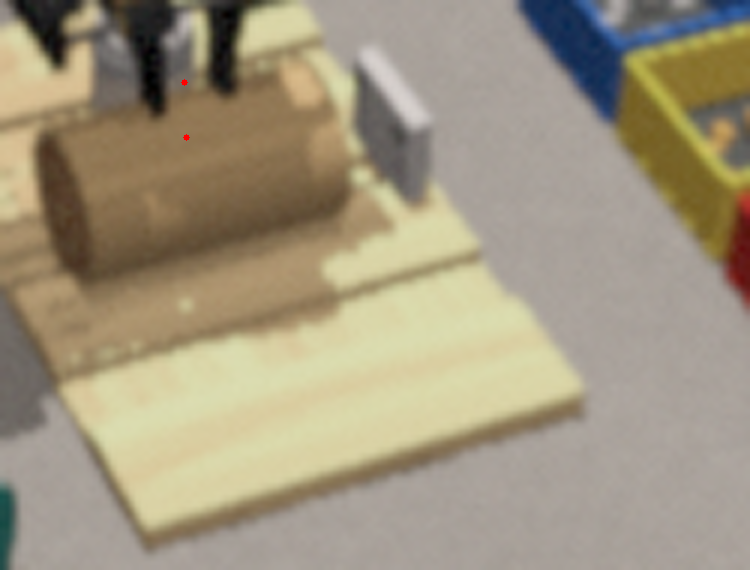

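>>> {"api": "apply_moves", "payload": {
  "steps": [
    {"x": 0, "y": 3, "z": -1.1, "spin": 0},
    {"x": 0, "y": 3, "z": -1.1, "spin": 0},
    {"x": 0, "y": 3, "z": -1.1, "spin": 0}
  ]
}}

```text
time_s: 14.5
position: [0.5575, 0.0228, 0.089]
tcp_rot: [[0.999, 0.028, -0.023], [0.025, -0.051, 0.998], [0.026, -0.998, -0.051]]
force: [-1.0, 1.6, 3.9]
opening: 0.345
```

>>> {"api": "apply_moves", "payload": {
  "steps": [
    {"x": 0, "y": 3, "z": -1.1, "spin": 0},
    {"x": 0, "y": 3, "z": -1.1, "spin": 0},
    {"x": 0, "y": 0, "z": -0.8, "spin": 0}
  ]
}}

```text
time_s: 14.8
position: [0.5574, 0.0293, 0.0871]
tcp_rot: [[0.999, 0.028, -0.026], [0.027, -0.052, 0.998], [0.026, -0.998, -0.053]]
force: [-2.8, -1.5, 11.4]
opening: 0.345
```

>>> {"api": "apply_moves", "payload": {
  "steps": [
    {"x": 0, "y": 0, "z": 5, "spin": 0},
    {"x": 0, "y": 0, "z": 20, "spin": 0},
    {"x": 0, "y": 0, "z": 25, "spin": 0},
    {"x": 0, "y": 0, "z": 0, "spin": 0}
  ]
}}

```text
time_s: 15.2
position: [0.5574, 0.0288, 0.1366]
tcp_rot: [[0.999, 0.026, -0.027], [0.029, -0.054, 0.998], [0.025, -0.998, -0.054]]
force: [0.5, -1.2, 0.9]
opening: 0.349
```

Run:
```python
from h import *
k=6;x0,y0=250,135
im=imaging.capture("side")
b=cv2.resize(im[y0:y0+95,x0:x0+125],None,fx=k,fy=k,interpolation=cv2.INTER_CUBIC)[:,:,::-1].copy()
o=np.array([.5753,.0085]);c,s=np.cos(.019),np.sin(.019);R=np.array([[c,-s],[s,c]])
B=lambda x,y,z: np.r_[R@[x,y]+o,z]
for q in (proj("side",[B(x,.045*np.sin(a),.0604+.045*np.cos(a)) for x in(-.094,.056) for a in np.linspace(0,6.28,17)])-[x0,y0]+.5)*k-.5: cv2.circle(b,tuple(int(v) for v in q),3,(255,255,0),-1)
cv2.imwrite("pics/s12.png",b)
```

```text
(no output)
```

View pics/s12.png

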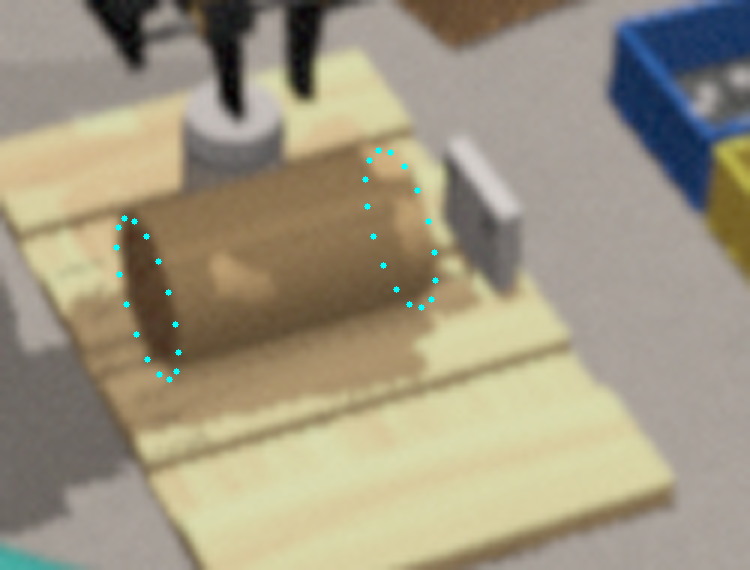

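>>> {"api": "apply_moves", "payload": {
  "steps": [
    {"x": -25, "y": -5, "z": 0, "spin": 0},
    {"x": -28, "y": -6, "z": 0, "spin": 0},
    {"x": -28, "y": -6, "z": 0, "spin": 0},
    {"x": -28, "y": -5, "z": 0, "spin": -0.005},
    {"x": -12, "y": 0, "z": 0, "spin": -0.005},
    {"x": 0, "y": 0, "z": 0, "spin": 0},
    {"x": 0, "y": 0, "z": 0, "spin": 0}
  ],
  "grip": 0
}}

```text
time_s: 15.95
position: [0.4276, 0.0067, 0.1283]
tcp_rot: [[1.0, 0.013, -0.018], [0.019, -0.052, 0.998], [0.012, -0.999, -0.052]]
force: [0.4, 0.3, -0.1]
opening: -0.0
```

Run:
```python
from h import *
im=imaging.capture("side"); b=im[130:250,225:375]; cv2.imwrite("pics/s13.png",cv2.resize(b,None,fx=5,fy=5,interpolation=cv2.INTER_CUBIC)[:,:,::-1])
im=imaging.capture("top"); b=im[90:250,165:320]; cv2.imwrite("pics/t13.png",cv2.resize(b,None,fx=4,fy=3.75 and 4,interpolation=cv2.INTER_CUBIC)[:600,:,::-1])
S=read_state();p=np.array(S['position']);T=np.array(S['tcp_rot'])
print(S['position'],S['opening'],((proj("side",[p,p+T[:,1]*.008])-[225,130]+.5)*5).round())
```

```text
[0.42825096 0.006672   0.12839883] 0.00879811729333719 [[167. 215.]
 [168. 225.]]
```

View pics/s13.png

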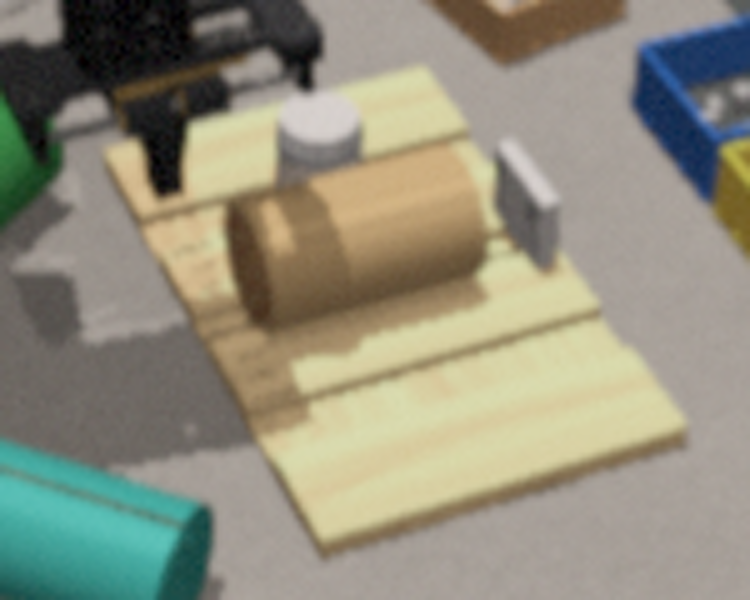

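View pics/t13.png

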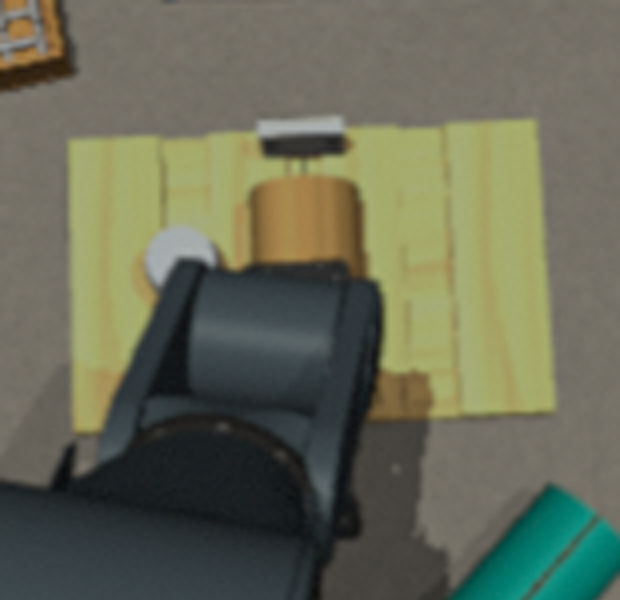

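```bash
python3 - <<'E'
from h import *
o=np.array([.5753,.0085]);c,s=np.cos(.019),np.sin(.019);R=np.array([[c,-s],[s,c]])
B=lambda x,y,z: np.r_[R@[x,y]+o,z]
from scipy.optimize import least_squares
im=cv2.imread("pics/t13.png")[:,:,::-1]
# predicted silhouette at candidate pose, printed as crop pixels
for y in(-.005,0,.005):
    A=np.linspace(0,2*np.pi,181)
    e=lambda x:(proj("top",[B(x,y+.045*np.sin(a),.0604+.045*np.cos(a)) for a in A])-[165,90]+.5)*4
    f=e(.056); g=e(-.03); print(y,"far L/R",f[:,0].min().round(),f[:,0].max().round(),"top row",f[:,1].min().round(),"mid L/R",g[:,0].min().round(),g[:,0].max().round(), g[:,1].mean().round())
E
python3 - <<'E'
import cv2
a=cv2.imread("pics/t13.png")[100:290,200:420]; cv2.imwrite("pics/t13b.png",cv2.resize(a,None,fx=3,fy=3))
E
```

```text
-0.005 far L/R 256.0 367.0 top row 176.0 mid L/R 259.0 371.0 296.0
0 far L/R 250.0 360.0 top row 176.0 mid L/R 253.0 365.0 297.0
0.005 far L/R 243.0 354.0 top row 177.0 mid L/R 247.0 359.0 297.0
```

View pics/t13b.png

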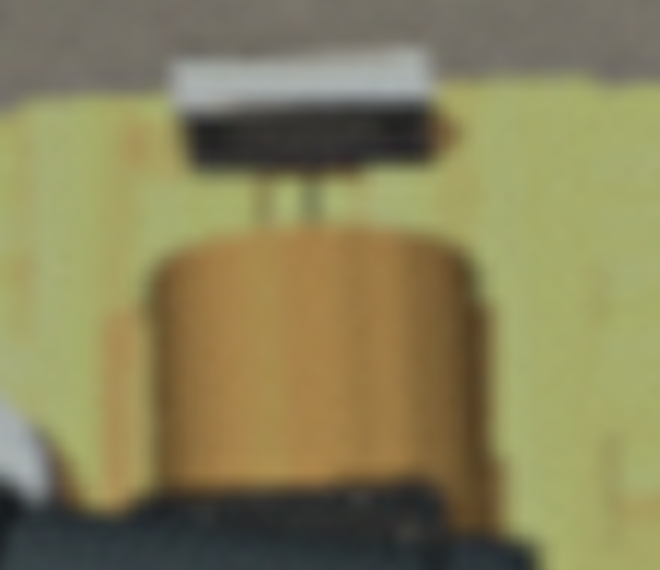

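>>> {"api": "apply_moves", "payload": {
  "steps": [
    {"x": 0, "y": 0, "z": -18, "spin": 0},
    {"x": 0, "y": 0, "z": -20, "spin": 0},
    {"x": 0, "y": 0, "z": -20, "spin": 0},
    {"x": 0, "y": 0, "z": -15, "spin": 0},
    {"x": 0, "y": 0, "z": 0, "spin": 0},
    {"x": 0, "y": 0, "z": 0, "spin": 0}
  ]
}}

```text
time_s: 16.65
position: [0.4382, 0.0057, 0.0528]
tcp_rot: [[0.999, 0.026, -0.02], [0.021, -0.054, 0.998], [0.025, -0.998, -0.055]]
force: [-0.2, 0.3, 0.1]
opening: 0.007
```

```bash
cat > s.py <<'E'
import sys
from h import *
im=imaging.capture("side"); b=im[130:250,225:375]; cv2.imwrite(sys.argv[1],cv2.resize(b,None,fx=5,fy=5,interpolation=cv2.INTER_CUBIC)[:,:,::-1])
S=read_state();p=np.array(S['position']);T=np.array(S['tcp_rot'])
print(S['time_s'],p,S['force'],S['opening'],((proj("side",[p,p+T[:,1]*.008+[0,0,.024]])-[225,130]+.5)*5).round())
E
python3 s.py pics/s14.png
```

```text
16.7 [0.43832049 0.00571308 0.05294727] [-0.78898442  0.44433488 -0.54234485] 0.0029111862407575516 [[186. 300.]
 [186. 282.]]
```

View pics/s14.png

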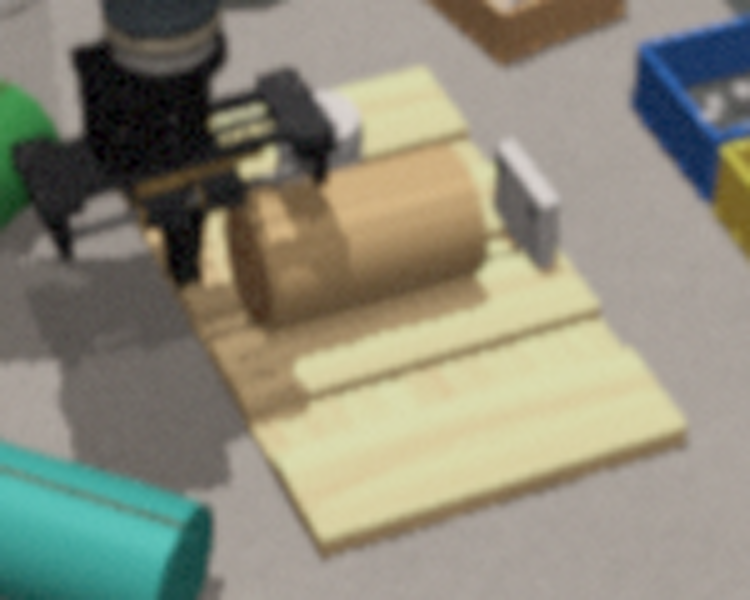

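Run:
```python
from h import *
for uv in([[65,258]],[[322,184]]):
    q=cp(uv,[225,130])
    for z in(.09,.105,.115,.125,.135,.145): print(uv,z,back("side",q,[z])[0].round(3))
```

```text
[[65, 258]] 0.09 [0.368 0.032 0.09 ]
[[65, 258]] 0.105 [0.364 0.016 0.105]
[[65, 258]] 0.115 [0.361 0.005 0.115]
[[65, 258]] 0.125 [ 0.358 -0.005  0.125]
[[65, 258]] 0.135 [ 0.356 -0.016  0.135]
[[65, 258]] 0.145 [ 0.353 -0.027  0.145]
[[322, 184]] 0.09 [0.546 0.04  0.09 ]
[[322, 184]] 0.105 [0.539 0.024 0.105]
[[322, 184]] 0.115 [0.535 0.013 0.115]
[[322, 184]] 0.125 [0.531 0.002 0.125]
[[322, 184]] 0.135 [ 0.526 -0.008  0.135]
[[322, 184]] 0.145 [ 0.522 -0.019  0.145]
```

>>> {"api": "apply_moves", "payload": {
  "steps": [
    {"x": 5, "y": 0.5, "z": -4, "spin": 0},
    {"x": 5, "y": 0, "z": -3, "spin": 0},
    {"x": 4, "y": 0, "z": 0, "spin": 0},
    {"x": 2, "y": 0, "z": 0, "spin": 0},
    {"x": 1, "y": 0, "z": 0, "spin": 0}
  ]
}}

```text
time_s: 17.2
position: [0.4596, 0.0059, 0.0477]
tcp_rot: [[0.999, 0.033, -0.02], [0.022, -0.056, 0.998], [0.032, -0.998, -0.056]]
force: [-0.8, -0.1, 0.0]
opening: 0.002
```

```bash
python3 s.py pics/s15.png
```

```text
17.25 [0.45984201 0.00587494 0.047725  ] [ 0.02737758 -0.1226858   1.11405502] 0.007320646761792237 [[217. 298.]
 [218. 280.]]
```

View pics/s15.png

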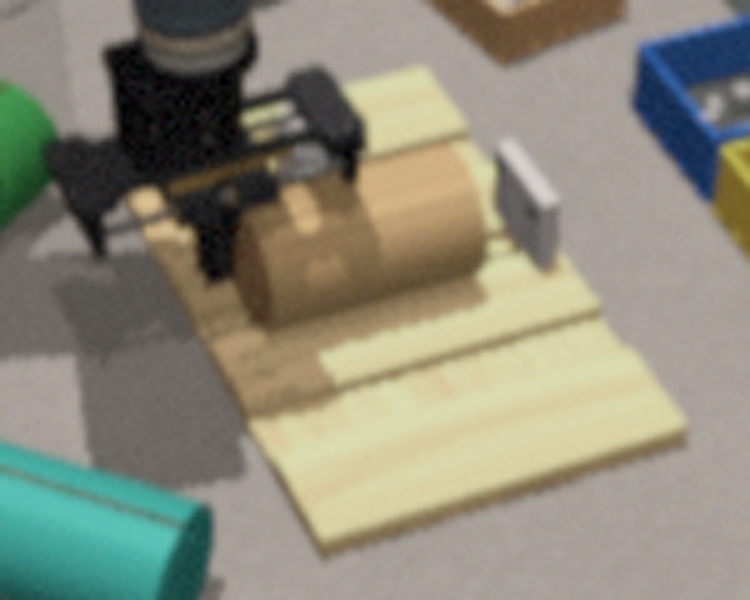

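Almost touching the end face. I'll creep forward until there is force.

>>> {"api": "apply_moves", "payload": {
  "steps": [
    {"x": 1, "y": 0, "z": 0, "spin": 0},
    {"x": 1, "y": 0, "z": 0, "spin": 0},
    {"x": 1, "y": 0, "z": 0, "spin": 0}
  ]
}}

```text
time_s: 17.55
position: [0.4625, 0.006, 0.0479]
tcp_rot: [[0.999, 0.033, -0.02], [0.022, -0.056, 0.998], [0.031, -0.998, -0.056]]
force: [0.6, -0.2, 0.6]
opening: 0.004
```

>>> {"api": "apply_moves", "payload": {
  "steps": [
    {"x": 1, "y": 0, "z": 0, "spin": 0},
    {"x": 1, "y": 0, "z": 0, "spin": 0}
  ]
}}

```text
time_s: 17.75
position: [0.4645, 0.006, 0.0479]
tcp_rot: [[0.999, 0.032, -0.02], [0.022, -0.056, 0.998], [0.031, -0.998, -0.056]]
force: [0.7, 0.9, 0.1]
opening: 0.006
```

>>> {"api": "apply_moves", "payload": {
  "steps": [
    {"x": 1, "y": 0, "z": 0, "spin": 0},
    {"x": 1, "y": 0, "z": 0, "spin": 0}
  ]
}}

```text
time_s: 17.95
position: [0.4665, 0.006, 0.0479]
tcp_rot: [[0.999, 0.032, -0.02], [0.022, -0.056, 0.998], [0.031, -0.998, -0.056]]
force: [0.7, -0.0, 0.0]
opening: 0.006
```

>>> {"api": "apply_moves", "payload": {
  "steps": [
    {"x": 1, "y": 0, "z": 0, "spin": 0},
    {"x": 1, "y": 0, "z": 0, "spin": 0}
  ]
}}

```text
time_s: 18.15
position: [0.4687, 0.006, 0.0479]
tcp_rot: [[0.999, 0.032, -0.02], [0.022, -0.056, 0.998], [0.031, -0.998, -0.056]]
force: [0.8, 0.2, 0.2]
opening: 0.008
```

>>> {"api": "apply_moves", "payload": {
  "steps": [
    {"x": 1, "y": 0, "z": 0, "spin": 0},
    {"x": 1, "y": 0, "z": 0, "spin": 0}
  ]
}}

```text
time_s: 18.35
position: [0.4696, 0.0061, 0.0477]
tcp_rot: [[0.999, 0.03, -0.02], [0.022, -0.055, 0.998], [0.028, -0.998, -0.056]]
force: [-2.5, 0.1, 2.4]
opening: 0.005
```

>>> {"api": "apply_moves", "payload": {
  "steps": [
    {"x": 1, "y": 0, "z": 0, "spin": 0},
    {"x": 1, "y": 0, "z": 0, "spin": 0}
  ]
}}

```text
time_s: 18.55
position: [0.4694, 0.0063, 0.0477]
tcp_rot: [[0.999, 0.025, -0.02], [0.022, -0.055, 0.998], [0.024, -0.998, -0.056]]
force: [-2.6, -0.0, 3.3]
opening: 0.005
```

>>> {"api": "apply_moves", "payload": {
  "steps": [
    {"x": 1.8, "y": 0, "z": 0.2, "spin": 0},
    {"x": 1.8, "y": 0, "z": 0.2, "spin": 0}
  ]
}}

```text
time_s: 18.75
position: [0.4696, 0.0066, 0.0479]
tcp_rot: [[1.0, 0.018, -0.021], [0.022, -0.055, 0.998], [0.017, -0.998, -0.055]]
force: [-5.3, -0.5, 4.0]
opening: 0.005
```

>>> {"api": "apply_moves", "payload": {
  "steps": [
    {"x": 2.2, "y": 0, "z": 0.2, "spin": 0},
    {"x": 2.2, "y": 0, "z": 0.2, "spin": 0}
  ]
}}

```text
time_s: 18.95
position: [0.4704, 0.007, 0.048]
tcp_rot: [[1.0, 0.01, -0.021], [0.022, -0.054, 0.998], [0.009, -0.998, -0.054]]
force: [-5.1, -0.8, 4.2]
opening: 0.005
```

>>> {"api": "apply_moves", "payload": {
  "steps": [
    {"x": 3, "y": 0, "z": 0.4, "spin": 0},
    {"x": 3, "y": 0, "z": 0.4, "spin": 0}
  ]
}}

```text
time_s: 19.15
position: [0.4736, 0.0075, 0.0484]
tcp_rot: [[1.0, 0.004, -0.022], [0.022, -0.053, 0.998], [0.003, -0.999, -0.053]]
force: [-4.0, -0.2, 1.7]
opening: 0.008
```

>>> {"api": "apply_moves", "payload": {
  "steps": [
    {"x": 3, "y": 0, "z": 0.4, "spin": 0},
    {"x": 3, "y": 0, "z": 0.4, "spin": 0}
  ]
}}

```text
time_s: 19.35
position: [0.4795, 0.0078, 0.0487]
tcp_rot: [[1.0, 0.003, -0.022], [0.022, -0.052, 0.998], [0.002, -0.999, -0.053]]
force: [-3.8, -0.6, 0.3]
opening: 0.006
```

>>> {"api": "apply_moves", "payload": {
  "steps": [
    {"x": 3, "y": -0.2, "z": 0.1, "spin": 0},
    {"x": 3, "y": -0.2, "z": 0.1, "spin": 0},
    {"x": 3, "y": -0.2, "z": 0.1, "spin": 0}
  ]
}}

```text
time_s: 19.65
position: [0.4898, 0.0072, 0.0487]
tcp_rot: [[1.0, 0.004, -0.022], [0.022, -0.052, 0.998], [0.003, -0.999, -0.052]]
force: [-3.1, -0.0, -0.9]
opening: 0.005
```

```bash
python3 s.py pics/s16.png
```

```text
19.7 [0.49088529 0.00706941 0.0488099 ] [-1.78551021  0.03060181 -0.23235549] 0.003966168470980372 [[262. 284.]
 [262. 266.]]
```

View pics/s16.png

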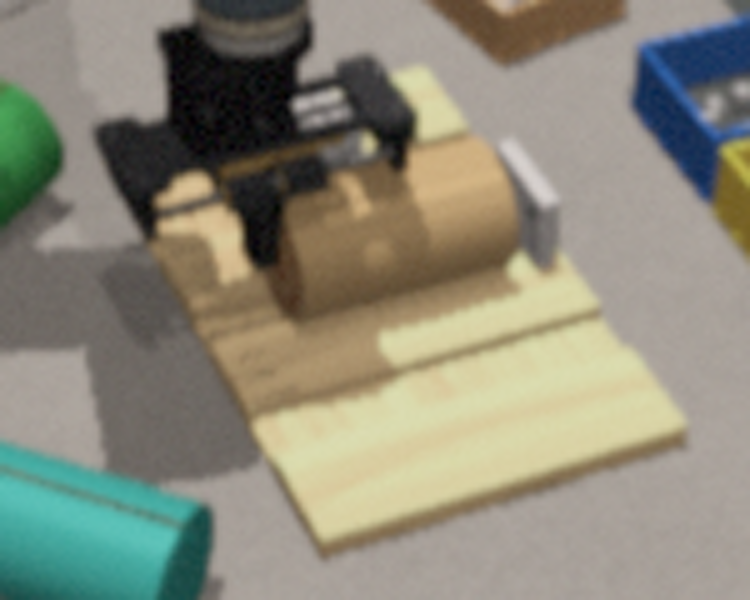

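>>> {"api": "apply_moves", "payload": {
  "steps": [
    {"x": 3, "y": 0, "z": 0.1, "spin": 0},
    {"x": 3, "y": 0, "z": 0.1, "spin": 0},
    {"x": 3, "y": 0, "z": 0.1, "spin": 0},
    {"x": 2.5, "y": 0, "z": 0.1, "spin": 0}
  ]
}}

```text
time_s: 20.1
position: [0.503, 0.0071, 0.0491]
tcp_rot: [[1.0, 0.005, -0.022], [0.022, -0.052, 0.998], [0.004, -0.999, -0.052]]
force: [-2.9, -1.2, -0.9]
opening: 0.002
```

>>> {"api": "apply_moves", "payload": {
  "steps": [
    {"x": 2.2, "y": 0, "z": 0.1, "spin": 0},
    {"x": 2.2, "y": 0, "z": 0.1, "spin": 0}
  ]
}}

```text
time_s: 20.3
position: [0.5079, 0.0071, 0.0493]
tcp_rot: [[1.0, 0.005, -0.021], [0.022, -0.052, 0.998], [0.004, -0.999, -0.052]]
force: [-2.1, -0.1, -0.8]
opening: 0.008
```

>>> {"api": "apply_moves", "payload": {
  "steps": [
    {"x": 2, "y": 0, "z": 0.1, "spin": 0},
    {"x": 2, "y": 0, "z": 0.1, "spin": 0}
  ]
}}

```text
time_s: 20.5
position: [0.5114, 0.0073, 0.0493]
tcp_rot: [[1.0, 0.003, -0.022], [0.022, -0.052, 0.998], [0.002, -0.999, -0.052]]
force: [-5.0, 0.3, -1.9]
opening: 0.006
```

>>> {"api": "apply_moves", "payload": {
  "steps": [
    {"x": 2, "y": 0, "z": 0, "spin": 0}
  ]
}}

```text
time_s: 20.6
position: [0.511, 0.0075, 0.049]
tcp_rot: [[1.0, -0.003, -0.022], [0.022, -0.052, 0.998], [-0.004, -0.999, -0.052]]
force: [-6.8, -0.3, 1.6]
opening: 0.009
```

>>> {"api": "apply_moves", "payload": {
  "steps": [
    {"x": 2, "y": 0, "z": 0, "spin": 0}
  ]
}}

```text
time_s: 20.7
position: [0.5106, 0.0077, 0.0487]
tcp_rot: [[1.0, -0.008, -0.022], [0.022, -0.051, 0.998], [-0.009, -0.999, -0.051]]
force: [-7.3, -0.8, 3.4]
opening: 0.011
```

```bash
python3 s.py pics/s17.png
```

```text
20.75 [0.51061413 0.00772885 0.04869871] [-6.86112779 -0.53547657  2.43371344] 0.007133274028393593 [[290. 276.]
 [290. 258.]]
```

View pics/s17.png

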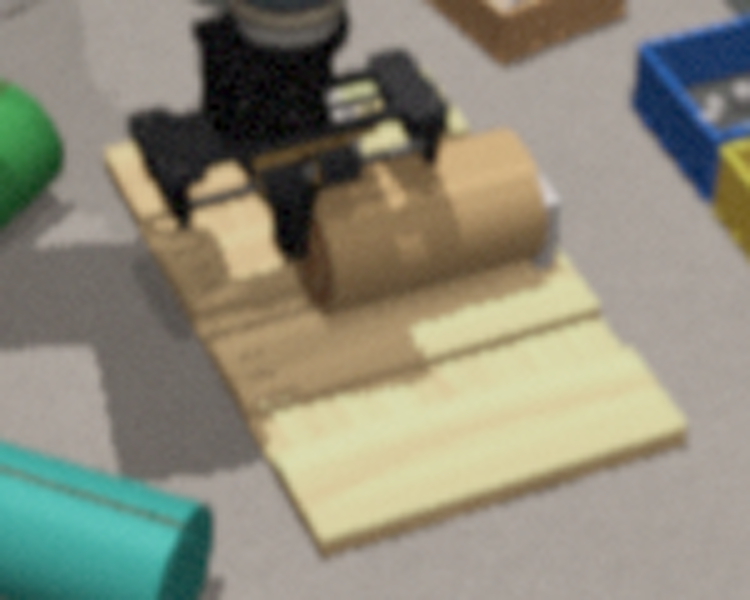

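>>> {"api": "apply_moves", "payload": {
  "steps": [
    {"x": 3, "y": 0, "z": 0.3, "spin": 0}
  ]
}}

```text
time_s: 20.85
position: [0.5103, 0.0079, 0.0487]
tcp_rot: [[1.0, -0.015, -0.023], [0.022, -0.051, 0.998], [-0.016, -0.999, -0.051]]
force: [-8.9, -2.5, 3.7]
opening: 0.007
```

>>> {"api": "apply_moves", "payload": {
  "steps": [
    {"x": 3, "y": 0, "z": 0.3, "spin": 0}
  ]
}}

```text
time_s: 20.95
position: [0.5098, 0.0079, 0.0488]
tcp_rot: [[0.999, -0.022, -0.024], [0.023, -0.051, 0.998], [-0.024, -0.998, -0.051]]
force: [-7.5, -1.9, 2.8]
opening: 0.009
```

It holds against the stop at 9 N with no movement. I'll back off and check from above.

>>> {"api": "apply_moves", "payload": {
  "steps": [
    {"x": -4, "y": 0, "z": 0, "spin": 0},
    {"x": -12, "y": 0, "z": 0, "spin": 0},
    {"x": -20, "y": 0, "z": 0, "spin": 0},
    {"x": -20, "y": 0, "z": 10, "spin": 0},
    {"x": -15, "y": 0, "z": 25, "spin": 0},
    {"x": 0, "y": -20, "z": 30, "spin": 0},
    {"x": 0, "y": -35, "z": 20, "spin": 0},
    {"x": 0, "y": -40, "z": 15, "spin": 0},
    {"x": 0, "y": -40, "z": 0, "spin": 0},
    {"x": 0, "y": -40, "z": 0, "spin": 0},
    {"x": 0, "y": -40, "z": 0, "spin": 0},
    {"x": 0, "y": -30, "z": 0, "spin": 0}
  ]
}}

```text
time_s: 22.15
position: [0.4455, -0.2461, 0.1582]
tcp_rot: [[0.999, 0.017, -0.03], [0.031, -0.065, 0.997], [0.015, -0.998, -0.065]]
force: [-0.2, -0.3, -0.0]
opening: 0.002
```

```bash
python3 - <<'E'
from h import *
im=imaging.capture("top"); b=im[100:215,165:320]; cv2.imwrite("pics/t18.png",cv2.resize(b,None,fx=5,fy=5,interpolation=cv2.INTER_CUBIC)[:,:,::-1])
S=read_state();print(S['time_s'],S['position'])
o=np.array([.5753,.0085]);c,s=np.cos(.019),np.sin(.019);R=np.array([[c,-s],[s,c]])
B=lambda x,y,z: np.r_[R@[x,y]+o,z]
A=np.linspace(0,2*np.pi,181)
for X in(.1,-.05,-.0535):
    e=(proj("top",[B(X,.045*np.sin(a),.0604+.045*np.cos(a)) for a in A])-[165,100]+.5)*5
    print(X,e.min(0).round(),e.max(0).round())
E
python3 s.py pics/s18.png
```

```text
22.2 [ 0.44704639 -0.25135527  0.15872879]
0.1 [310. 103.] [448. 150.]
-0.05 [317. 335.] [458. 367.]
-0.0535 [317. 341.] [458. 372.]
22.25 [ 0.44648088 -0.24832415  0.15836919] [-0.2221631   0.36032554  0.55801541] 0.007279805158647059 [[351. 455.]
 [353. 435.]]
```

View pics/t18.png

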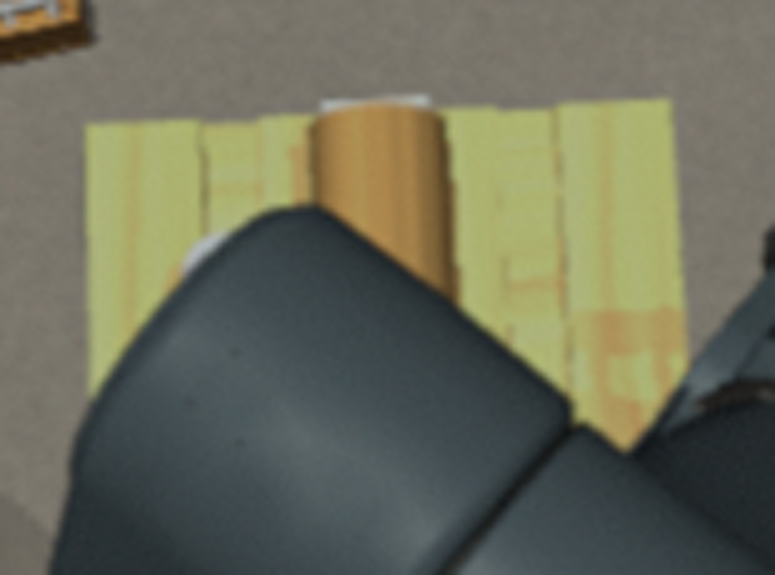

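View pics/s18.png

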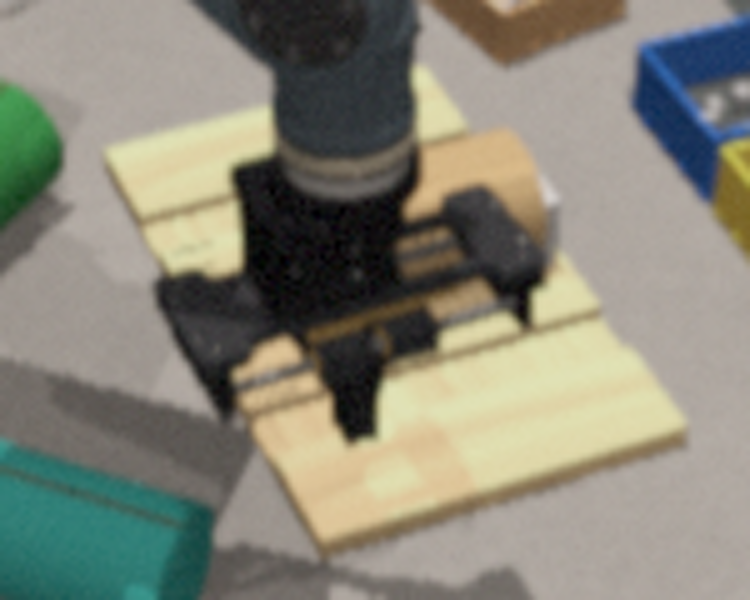

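>>> {"api": "apply_moves", "payload": {
  "steps": [
    {"x": -5, "y": -40, "z": 10, "spin": 0},
    {"x": -5, "y": -40, "z": 10, "spin": 0},
    {"x": -10, "y": -40, "z": 10, "spin": 0},
    {"x": -10, "y": -40, "z": 0, "spin": 0},
    {"x": -15, "y": -40, "z": 0, "spin": 0},
    {"x": -15, "y": -40, "z": 0, "spin": 0},
    {"x": -15, "y": -30, "z": 0, "spin": 0},
    {"x": -15, "y": -20, "z": 0, "spin": 0},
    {"x": 0, "y": 0, "z": 0, "spin": 0}
  ]
}}

```text
time_s: 23.15
position: [0.3545, -0.5452, 0.191]
tcp_rot: [[0.999, 0.027, -0.031], [0.033, -0.077, 0.996], [0.025, -0.997, -0.078]]
force: [-0.4, 0.1, 0.1]
opening: 0.008
```

Run:
```python
from h import *
im=imaging.capture("top"); b=im[100:215,165:320]; cv2.imwrite("pics/t19.png",cv2.resize(b,None,fx=5,fy=5,interpolation=cv2.INTER_CUBIC)[:,:,::-1])
im=imaging.capture("side"); cv2.imwrite("pics/s19.png",im[:,:,::-1])
S=read_state();print(S['time_s'],S['position'])
```

```text
23.25 [ 0.35601102 -0.54187593  0.19069642]
```

View pics/t19.png

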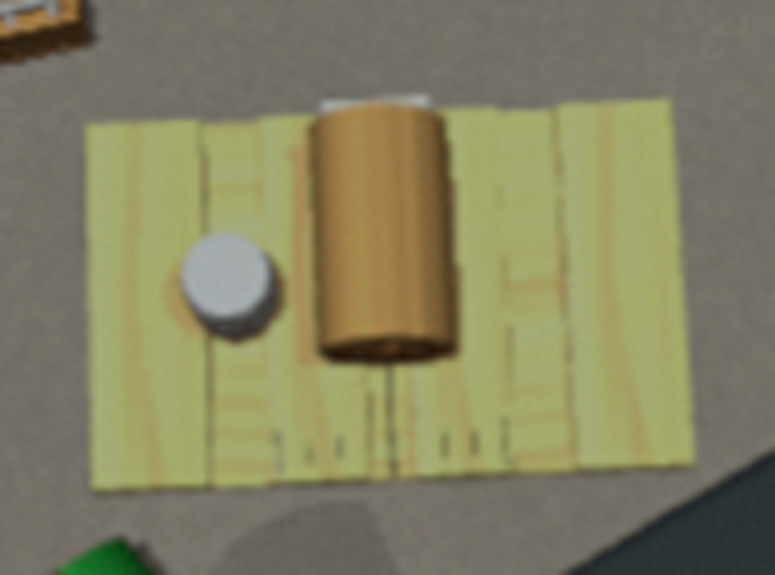

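View pics/s19.png

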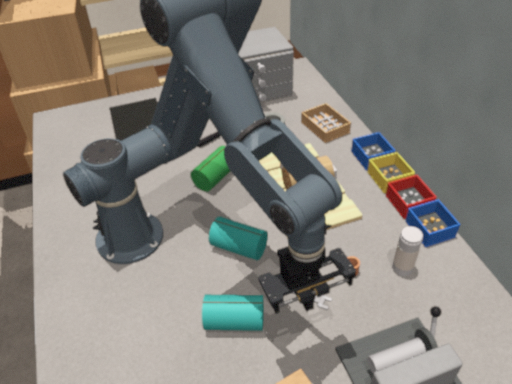

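The top view shows the post at columns 312–457, with its far end on the stop at row 103. That matches the predicted seated pose. The tin is still at (228,282), unmoved, and the arm is clear.

```bash
python3 -c "
from rig import job
print(job.hand_in())"
```

```text
the job is handed in; nothing more can be done
None
```

The offcut is lying in the measuring groove with its end against the stop, and I have handed the job in (no verdict is reported). I rolled it out of the right-hand groove in three finger strokes on its top. Then I slid it about 44 mm endways and retreated, finishing at about 23 s of the 72 s allowed.

- **Forces:** readings stayed between about 4 and 11 N while rolling. Sliding took 2–5 N, and I finished with a check push of about 9 N, which moved nothing further. I only read the force at the end of each call, so short peaks in between would not show.
- **Final position:** in the last top view the post's outline matches the predicted seated pose to about 1 mm. It is centred on the groove, parallel to it and flush with the stop. The tin is in the same pixels as at the start.
- **Not checked closely:** I did not measure the driver, spanner, tape or coupling at the end. The arm's path kept above them.
- **Readings that disagreed:** the arm's z reading was about 24 mm lower than both the side camera and the point where the fingers touched the post. I used the images and the felt contact instead. In the side camera, known features such as the stop's top and the tin were off by about 2 to 2.5 pixels from where the calibration put them.

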